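Present the right steel ball at the feed funnel in a spouted dish

ROBOT

A 6-joint arm with a two-finger parallel gripper is mounted at the origin on a cart in front of the work surface, level with it; the furniture and walls round the work are solid. World frame = base frame: x ahead of the robot, y to its left, z up, the work surface at z = 0. Lengths are in mm, angles in rad, forces in N, time in s.
With the tool pointing down it reaches from about 350 to 875 mm from the base axis. Payload 4.2 kg.
Tool frame: the origin (TCP) lies midway between the tips of the shut fingers; the grasp point (between the pads) lies 19 mm behind it (arm.grip_point_offset is the z of the grasp point in the tool frame, in mm); z points along the fingers, x is the direction in which the jaws open and shut, and the axes are right-handed (so a half turn about z gives the same grasp; the last joint's range is limited). The gripper opens to 85 mm and grips with 20 to 120 N. Pads are 22 mm wide; open, the fingers measure 114 mm over their backs; the gripper's body (76 mm by 85 mm) begins 54 mm behind the grasp point. The pads swing forward as they close: fully open they stand 13 mm farther back than shut.
Start: joints at [0.259, 0.385, 0.008, 0, -1.194, -0.259], TCP at [624.979, 0.025, 207.212] pointing down, gripper open.
Joint ranges: [-3.14, 3.14], [-1.21, 2.06], [-1.07, 1.41], [-3.16, 2.05], [-2.99, -0.16], [-3.1, 3.1]. Speed limits (rad/s): [2.79, 2.79, 3.14, 3.14, 3.14, 3.14].

INTERFACE

Orientations are given as a unit quaternion [x, y, z, w].
In Python, from bench import arm gives the robot as it stands.
- The arm moves only by the shell command python3 -m jog 'ROWS'. ROWS is JSON, a list of rows, each an object of numbers: "hand": the finger opening in mm, from 0 to 85.4; "dx", "dy", "dz": the shift along the tool's x, y, z in mm; "rx", "ry", "rz": the turn, a rotation vector about the tool's x, y, z in rad. A call has 1 to 5 rows; each row shifts and turns the commanded pose from where the row before left it, along the tool's axes as they then stand; what a row does not reach is not made up. A row lasts 1/12 s, in which the tool goes at most 41.7 mm and 7.16 degrees, less where a joint would pass 70% of its speed; a pose out of reach is approached as far as the arm can. A call with a gripper value outside its range is refused whole. The fingers move at their own pace and stop on an object; the grip force is fixed at half the most. Time passes only in rows, so rows that do not move let the fingers close. It gives the time, the measured TCP pose, the force and the opening at its end, in the units of the state.
- arm.read_state(): the state, without advancing time (a new reading comes with each control period).
- arm.get_image(name): name is "scene" or "side" or "wrist"; returns a dict with "img" (400x640x3 uint8, red, green, blue), "depth" (400x640 float32, mm along the optical axis (not along the pixel's ray), 0 where there is no reading), "intrinsics" (3x3 intrinsics, pixels), "R" (3x3) and "t" (3): a world point X has camera coordinates R X + t; the wrist camera has in their place "T_tool_cam" (4x4, takes a point from camera to tool coordinates, whose origin is the TCP and whose axes are the tool frame's). Camera axes: x right, y down, z forward; pixel columns grow to the right and rows downward; lengths in mm; the calibration is good to about 2 mm. A picture is of the moment at which its call begins: read the wrist's pose just before it.
- arm.job_done(): hands the job in, once; it reports no verdict.
The state is a dict: "clock": time; "joints": joint angles; "joint_vel": joint speeds; "joint_efforts": joint torques, N m; "position": TCP position; "ee_rot": TCP orientation; "contact_force": force on the tool from outside, world axes, zero at the start; "wrist_torque": the same for the moment, N m; "gripper_width": finger opening in mm.
Only numpy, scipy, OpenCV 4.12 (cv2) and the standard library are available. Lean on these libraries where they do the work, as an engineer would, in place of code of your own. Each camera call takes 0.05 s, during which the arm holds its last target.

TASK

Take the middle-sized of the three steel balls from the rack and lay it in the spouted dish on the bench. Then lift the dish by its red upright grip and, slowly and keeping it level with the ball resting at its centre, turn it a quarter turn so that it comes in over the funnel's red lip, with the spout straight in line with the lip and its tip just above the middle of the funnel's mouth, not touching the funnel. Do not pour: finish while holding the dish there, level and still, and leave the other two balls and everything else on the bench alone.

Things in the scene. Friction and masses are not known exactly. Their poses are not given: they have to be found in the camera images.
- ball_small_center (a point): centre of the smallest polished steel ball, 18 mm diameter, 24 g; rests on one of the three stands of the rack (which ball is on which stand varies)
- ball_middle_center (a point): centre of the middle-sized polished steel ball, 24 mm diameter, 56 g; the one wanted. On its stand its centre is about 47 mm above the bench
- ball_large_center (a point): centre of the largest polished steel ball, 30 mm diameter, 110 g; on one of the stands
- rack: fixed wooden strip 56 mm (its x) by 200 mm (its y) by 12 mm high with three brass stands in a row along its y axis, at y = -65, 0 and +65 mm; each stand has three thin prongs within 8 mm of its axis that end 36 mm above the bench and carry a ball loosely. Origin: centre of its underside. At yaw 0 its y axis is world y
- dish_centre (a point): lowest point of the dish's inside, 4 mm above its underside. Round aluminium dish, 124 mm outside, rim 20 mm high; inside a shallow cone of 58 mm radius rising 9 degrees all round: a ball laid in it rolls to the centre (ball centre then 12 mm above), and rolls off if the dish tips as much or is moved or turned briskly (turn it over 5 s or more). About 0.14 kg. z up; x points to the spout; grip on the -x side
- dish_grip (a point): where to hold the dish: middle of the red upright grip block, 85 mm from the dish centre opposite the spout, 50 mm above the underside. Block 14 mm thick along the dish's x (fingers close along this), 40 mm wide along y, rising from the neck at 17 mm to 68 mm above the underside; axes as the dish's
- dish_spout (a point): tip of the dish's spout, a small open trough 28 mm wide: 80 mm from the dish centre along +x, 16 mm above the dish's underside; axes as the dish's
- funnel_mouth (a point): centre of the mouth (80 mm diameter) of the fixed green funnel, at rim height, 75 mm above the bench. A red lip (chute 37 mm wide) sticks out on the funnel's -y side to 66 mm from the centre, nowhere higher than 83 mm above the bench. The spout must point along the funnel's +y axis, from lip to mouth; at yaw 0 this is world +y, the robot's left
- oiler: bystander: cream oil can with a thin spout, 58 mm diameter, 125 mm high; origin under its centre
- spool_brown: bystander: wooden spool of brown thread, 40 mm diameter, 50 mm high; origin under its centre
- spool_blue: bystander: wooden spool of blue thread, 40 mm diameter, 50 mm high; origin under its centre
- grey_tape: bystander: roll of grey tape lying flat, 95 mm diameter, 18 mm high; origin under its centre
- brush_main: fixed wooden brush that leans upward on the black sole on the sole block at the right of the bench: origin at its bristles, its handle rises to the left and back to 0.33 m above the bench, about 85 mm left and 30 mm back of the origin. Keep the arm clear of it
- dish: the dish as a body; origin at the centre of its underside, axes as for dish_centre
- funnel: the funnel with its stand (80 mm square foot, 75 mm high); origin at the centre of its underside, axes as for funnel_mouth
- ball_middle: the middle-sized ball as a body (its axes turn as it rolls; use its centre point)
There are look-alikes about, which are no part of the job. Of the things that look like the dish, the larger one is meant.

How it is judged:
By the outcome, as a careful person would: the job done as asked, in the order asked, and still so for the second after the job is handed in, while the arm keeps its last pose, push and grip.
It also fails if it takes over 67 s, if anything falls off the work surface, if the arm or the gripper's body presses on something with over 40 N, if the wrist force passes 120 N, or if a joint passes its speed limit or range.

## Working session

There is one attempt and no reset: what is moved stays moved. The work goes in short steps, Python scripts to look and compute and a shell command to move; the robot and the scene stay as the last step left them, time stands still between calls to the robot, and variables do not carry over. Pictures are saved under pics/ and viewed, and the job is handed in when it is done.

```bash
ls; mkdir -p pics; cat > h.py <<'E'
from bench import arm
import numpy as np, cv2
from scipy.spatial.transform import Rotation as Ro
def px2w(d,u,v,depth=None):
    K=np.array(d['intrinsics']);z=d['depth'][int(round(v)),int(round(u))] if depth is None else depth
    p=np.array([(u-K[0,2])/K[0,0]*z,(v-K[1,2])/K[1,1]*z,z])
    return np.array(d['R']).T@(p-np.array(d['t']))
def w2px(d,X):
    c=np.array(d['R'])@np.array(X)+np.array(d['t']);K=np.array(d['intrinsics']);p=K@c;return p[:2]/p[2]
def planepx(d,u,v,zw):
    K=np.array(d['intrinsics']);R=np.array(d['R']);t=np.array(d['t'])
    ray=R.T@np.array([(u-K[0,2])/K[0,0],(v-K[1,2])/K[1,1],1]);o=-R.T@t
    return o+ray*(zw-o[2])/ray[2]
def wristcam(s,d):
    T=np.eye(4);T[:3,:3]=Ro.from_quat(s['ee_rot']).as_matrix();T[:3,3]=s['position']
    W=np.linalg.inv(T@np.array(d['T_tool_cam']));d['R']=W[:3,:3];d['t']=W[:3,3];return d
def save(im,name,crop=None,k=1):
    if crop: u0,v0,u1,v1=crop;im=im[v0:v1,u0:u1]
    im=cv2.resize(im,None,fx=k,fy=k,interpolation=cv2.INTER_CUBIC)
    cv2.imwrite('pics/'+name,im[:,:,::-1])
E
python3 - <<'E'
from h import *
import pickle
s=arm.read_state();print(s)
for n in('scene','side','wrist'):
    s=arm.read_state();d=dict(arm.get_image(n))
    if n=='wrist':d=wristcam(s,d)
    pickle.dump(d,open(n+'.pkl','wb'));save(d['img'],n+'0.png')
E
```

```text
pics
{'clock': 0.0, 'joints': array([ 2.58577679e-01,  3.85596326e-01,  6.58854023e-03, -5.02060972e-04,
       -1.19400530e+00, -2.58589446e-01]), 'joint_vel': array([ 1.52697533e-03, -8.79261991e-05,  1.30437322e-03, -7.26613616e-04,
        4.83314216e-04,  1.04601593e-03]), 'joint_efforts': array([-9.55001960e-04, -3.92286408e+01,  1.88399577e+01,  4.18616563e+00,
       -4.72148502e-03,  8.27910434e-07]), 'position': array([ 6.24345147e+02, -1.12800906e-03,  2.06082603e+02]), 'ee_rot': array([ 9.85058960e-05,  9.99999354e-01, -5.78645779e-05, -1.13119282e-03]), 'contact_force': array([-0.04651387,  0.57791987, -0.02829925]), 'wrist_torque': array([ 0.0156906 , -0.043215  ,  0.02574395]), 'gripper_width': 85.46327149225735}
```

View pics/scene0.png

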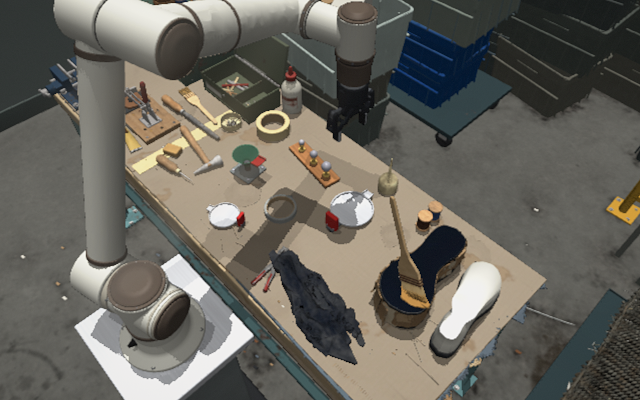

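View pics/side0.png

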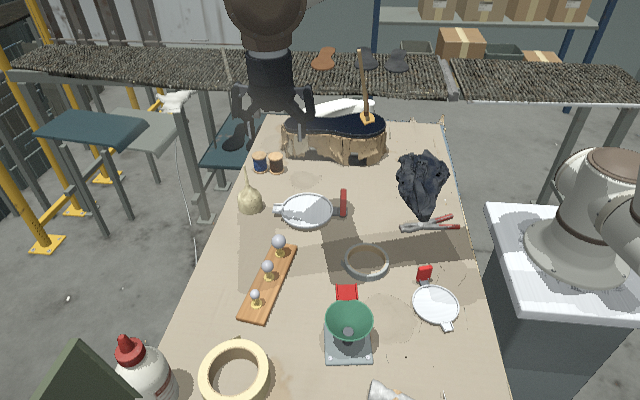

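View pics/wrist0.png

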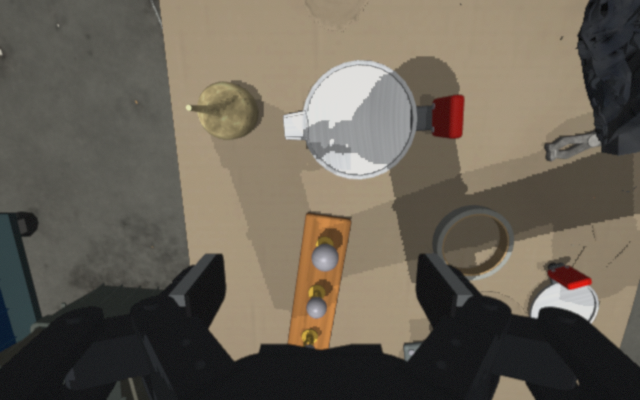

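```bash
python3 - <<'E'
from h import *
import pickle
D={n:pickle.load(open(n+'.pkl','rb')) for n in('scene','side','wrist')}
save(D['side']['img'],'s1.png',(225,170,465,370),3)
save(D['scene']['img'],'s2.png',(200,110,400,250),4)
save(D['wrist']['img'],'w1.png',(270,40,530,360),2)
for n,pts in {'scene':[(352,209),(225,214),(301,146),(314,157),(326,168),(247,155)],'side':[(306,211),(435,305),(279,241),(267,267),(255,295),(349,323)],'wrist':[(360,120),(565,300),(324,257),(316,308),(447,117)]}.items():
    for p in pts: print(n,p,px2w(D[n],*p).round(1))
E
```

```text
scene (352, 209) [585. -64.   4.]
scene (225, 214) [312.9 170.8   4.7]
scene (301, 146) [635.6 206.5  23.4]
scene (314, 157) [622.6 133.6  39.7]
scene (326, 168) [607.7  66.6  55.8]
scene (247, 155) [478.3 272.3  47.4]
side (306, 211) [583.7 -69.5   4.2]
side (435, 305) [307.1 168.1   0.9]
side (279, 241) [614.4  89.   59.1]
side (267, 267) [625.6 152.6  52.5]
side (255, 295) [634.4 214.2  47.1]
side (349, 323) [465.  250.   41.7]
wrist (360, 120) [579.8 -66.    5.3]
wrist (565, 300) [306.7 159.8   7.2]
wrist (324, 257) [620.5  73.3  64. ]
wrist (316, 308) [629.3 138.9  56.6]
wrist (447, 117) [504.5 -68.6  61.5]
```

View pics/s1.png

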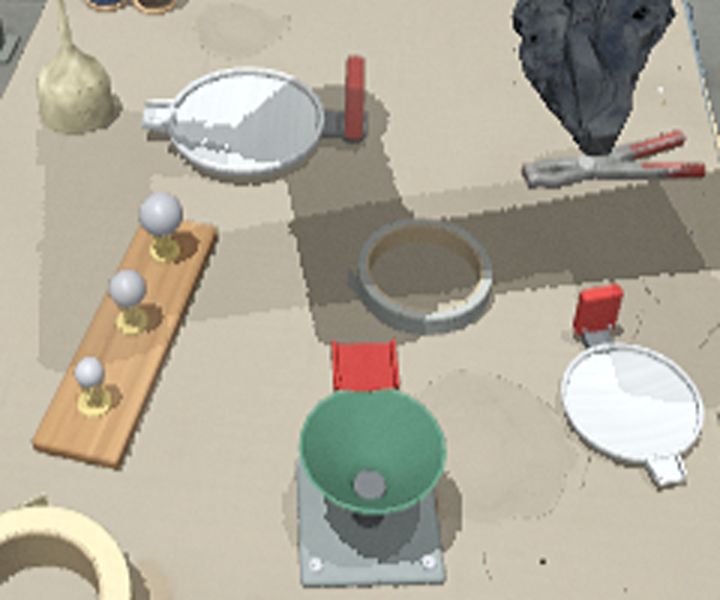

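View pics/s2.png

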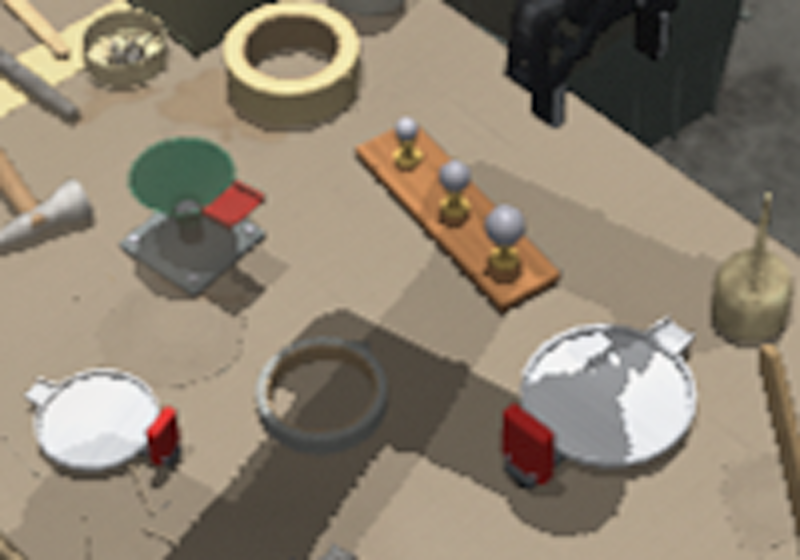

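View pics/w1.png

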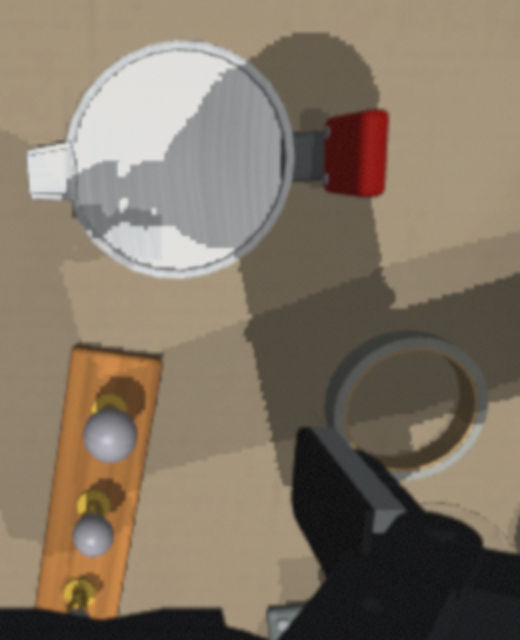

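```bash
cat > m.py <<'E'
from h import *
import pickle
from scipy.optimize import least_squares
def cloud(d):
    K=np.array(d['intrinsics']);z=d['depth'];v,u=np.mgrid[:400,:640]
    P=np.stack([(u-K[0,2])/K[0,0]*z,(v-K[1,2])/K[1,1]*z,z],-1)
    W=(P-np.array(d['t']))@np.array(d['R']); W[z<=0]=np.nan; return W
def circ(p,r0=None):
    f=lambda q:np.hypot(p[:,0]-q[0],p[:,1]-q[1])-q[2]
    m=p.mean(0);r=least_squares(f,[m[0],m[1],50],loss='soft_l1',f_scale=2);return r.x
E
python3 - <<'E'
from m import *
D={n:pickle.load(open(n+'.pkl','rb')) for n in('scene','side','wrist')}
for n,d in D.items():
    W=cloud(d);I=d['img'].astype(int);x,y,z=W[...,0],W[...,1],W[...,2]
    red=(I[...,0]>120)&(I[...,1]<70)&(I[...,2]<70); green=(I[...,1]>I[...,0]+30)
    print(n)
    m=(abs(x-585)<85)&(abs(y+66)<75)&(z>16)&(z<25)&(np.hypot(x-583,y+66)<70)&(np.hypot(x-583,y+66)>50)
    if m.sum()>30: print(' rim',circ(W[m]).round(1),m.sum(),np.median(z[m]))
    m=red&(abs(x-500)<40)&(abs(y+68)<50)
    if m.sum(): 
        print(' grip',np.nanpercentile(W[m],[3,50,97],axis=0).round(1).tolist(),m.sum())
        t=m&(z>63); print(' top',np.nanmean(W[t],0).round(1),t.sum())
    m=green&(abs(x-470)<70)&(abs(y-260)<80)&(z>66)&(z<84)
    if m.sum()>20: print(' fun',circ(W[m]).round(1),np.nanmax(z[m]),m.sum())
    m=red&(abs(x-470)<60)&(abs(y-210)<50)
    if m.sum(): print(' lip',np.nanpercentile(W[m],[3,50,97],axis=0).round(1).tolist(),cv2.minAreaRect(W[m][:,:2].astype(np.float32)))
    m=(abs(x-700)<200)&(abs(y+200)<200)&(z>120)&(z<400)
    if m.sum(): print(' tall',np.nanpercentile(W[m],[1,50,99],axis=0).round(1).tolist())
    for nm,c,zz in (('L',(614,74),50),('M',(626,139),47),('S',(636,204),45)):
        m=(np.hypot(x-c[0],y-c[1])<24)&(z>zz-9)&(z<zz+25)
        if m.sum()>15:
            p=W[m];r={'L':15,'M':12,'S':9}[nm]
            f=lambda q:np.linalg.norm(p-q,axis=1)-r
            q=least_squares(f,[c[0],c[1],zz],loss='soft_l1',f_scale=1);
            f4=lambda q:np.linalg.norm(p-q[:3],axis=1)-q[3]
            q4=least_squares(f4,[c[0],c[1],zz,12],loss='soft_l1',f_scale=1)
            print(nm,q.x.round(1),q4.x.round(1),m.sum())
d=D['wrist']
print('M px',planepx(d,316.5,307.5,47),'spout',planepx(d,284.5,127,16),'rim',planepx(d,360,119.25,20))
E
```

```text
scene
 rim [581.3 -66.9  60. ] 140 17.996801807582315
 grip [[488.8, -87.2, 61.5], [493.6, -71.1, 66.6], [500.6, -54.5, 70.5]] 44
 top [494.  -70.5  66.9] 38
 fun [464.7 260.6  35.2] 76.63472873854079 61
 lip [[454.6, 195.3, 71.5], [477.8, 209.9, 76.1], [489.2, 222.9, 79.6]] ((471.63409423828125, 210.22836303710938), (35.668434143066406, 29.481178283691406), 8.813152313232422)
 tall [[551.3, -39.6, 247.0], [598.9, -13.4, 332.4], [693.1, -0.4, 398.9]]
L [618.9  77.5  48.7] [618.   76.6  50.1  13.7] 80
M [628.1 141.5  45.3] [627.4 140.7  46.3  11. ] 50
S [638.3 206.5  43.1] [637.5 205.6  43.4   8.3] 27
side
 rim [581.4 -63.2  60.1] 270 18.07230755245258
 grip [[489.7, -52.3, 16.4], [496.4, -50.1, 22.4], [501.5, -47.5, 38.7]] 20
 top [nan nan nan] 0
 fun [466.  263.5  35.2] 76.79245132738035 594
 lip [[455.8, 200.1, 73.7], [466.7, 216.7, 77.8], [489.6, 226.0, 81.9]] ((473.485107421875, 213.08499145507812), (34.969112396240234, 26.701784133911133), 7.992838382720947)
 tall [[550.2, -54.9, 162.5], [587.2, -6.6, 308.9], [710.8, -0.1, 398.0]]
L [618.7  78.8  49. ] [618.6  79.1  49.4  14.6] 169
M [628.3 143.3  45.8] [628.1 143.7  46.3  11.6] 124
S [637.8 207.5  42.1] [637.7 207.7  42.3   8.8] 81
wrist
 rim [582.5 -64.   60. ] 1850 19.200908799070408
 grip [[493.1, -86.1, 66.8], [498.1, -69.4, 68.4], [502.6, -52.3, 69.9]] 447
 top [498.  -69.4  68.4] 447
 tall [[554.0, -20.2, 251.6], [625.3, -11.9, 310.3], [696.1, -0.7, 329.0]]
L [619.5  79.4  50. ] [619.5  79.2  50.3  14.7] 581
M [629.  143.7  46.7] [629.  143.5  46.9  11.8] 345
S [637.9 208.   42.9] [638.3 211.7  44.   12.5] 26
M px [628.79601808 144.39009533  47.        ] spout [663.19888447 -58.65760343  16.        ] rim [581.59442401 -66.74971423  20.        ]<stdin>:12: RuntimeWarning: Mean of empty slice
```

Balls: small at side (255,295), middle (267,267), large (279,241). Sphere fits give radii of 8.8, 11.7 and 14.7 mm, so the centre-stand ball is the one wanted. The crop confirms this. The larger dish is the one at scene (352,209) with a 60 mm rim radius. The smaller one at (225,214) is the decoy.

```bash
python3 -m jog '[{"dy":36,"dx":-1},{"dy":36,"dx":-1},{"dy":36,"dx":-1},{"dy":35.5,"dx":-1},{"dz":30}]'; python3 -m jog '[{"dz":30},{"dz":20},{"dz":10},{},{}]'
python3 - <<'E'
from m import *
s=arm.read_state();d=wristcam(s,dict(arm.get_image('wrist')))
print(s['position'],s['joints']);save(d['img'],'w2.png')
W=cloud(d);x,y,z=W[...,0],W[...,1],W[...,2]
m=(np.hypot(x-629,y-143.5)<20)&(z>40)&(z<62);p=W[m]
print(m.sum(),least_squares(lambda q:np.linalg.norm(p-q,axis=1)-12,[629,143,47],loss='soft_l1').x)
pickle.dump(d,open('w2.pkl','wb'))
E
```

```text
[6.24524108e+02 3.22701569e-02 2.06391785e+02] [ 2.58629303e-01  3.85361477e-01  6.95983305e-03 -3.52900231e-04
 -1.19401210e+00 -2.58586629e-01]
345 [629.13798549 143.69609324  46.71143202]$[0]: bad value
$[0]: bad value
```

View pics/w2.png

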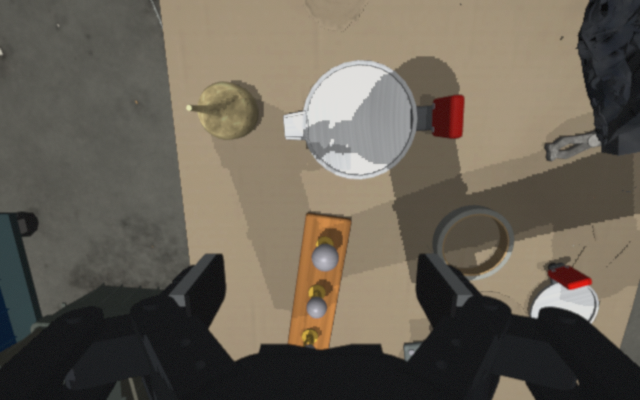

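```bash
python3 -m jog '[{"hand":85,"dx":-1,"dy":36,"dz":0,"rx":0,"ry":0,"rz":0}]'; python3 -m jog '[{"hand":85,"dx":-1,"dy":36}]'
```

```text
clock: 0.28
position: [625.5, 32.2, 206.9]
ee_rot: [0.003, 1.0, -0.001, -0.001]
contact_force: [0.1, 0.2, 0.5]
gripper_width: 84.8$[0]: bad value
```

```bash
python3 -m jog '[{"hand":85,"dx":-1,"dy":36,"dz":0,"rx":0,"ry":0,"rz":0},{"hand":85,"dx":-1,"dy":36,"dz":0,"rx":0,"ry":0,"rz":0},{"hand":85,"dx":-1,"dy":35,"dz":0,"rx":0,"ry":0,"rz":0},{"hand":85,"dx":0,"dy":0,"dz":35,"rx":0,"ry":0,"rz":0},{"hand":85,"dx":0,"dy":0,"dz":35,"rx":0,"ry":0,"rz":0}]';python3 -m jog '[{"hand":70,"dx":0,"dy":0,"dz":20,"rx":0,"ry":0,"rz":0},{"hand":70,"dx":0,"dy":0,"dz":0,"rx":0,"ry":0,"rz":0},{"hand":70,"dx":0,"dy":0,"dz":0,"rx":0,"ry":0,"rz":0}]'
python3 - <<'E'
from m import *
s=arm.read_state();d=wristcam(s,dict(arm.get_image('wrist')))
print(s['position'],s['joints']);save(d['img'],'w3.png')
W=cloud(d);x,y,z=W[...,0],W[...,1],W[...,2]
m=(np.hypot(x-629,y-143.5)<20)&(z>40)&(z<62);p=W[m]
print(m.sum(),least_squares(lambda q:np.linalg.norm(p-q,axis=1)-12,[629,143,47],loss='soft_l1').x)
E
```

```text
clock: 0.7
position: [630.4, 146.2, 138.6]
ee_rot: [-0.002, 1.0, 0.001, 0.003]
contact_force: [0.4, 0.2, -1.2]
gripper_width: 85.1
clock: 0.95
position: [628.7, 142.7, 116.3]
ee_rot: [-0.0, 1.0, -0.001, -0.001]
contact_force: [0.9, -0.6, 1.8]
gripper_width: 70.3
[628.65444049 142.7347046  116.34387514] [ 4.74038339e-01  4.90226669e-01 -6.10082166e-02  6.35405772e-04
 -1.02221851e+00 -4.73935804e-01]
749 [629.15664282 143.80301347  46.80255459]
```

View pics/w3.png

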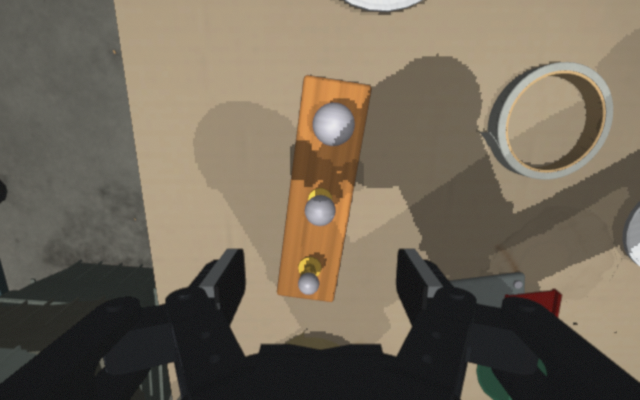

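```bash
python3 -m jog '[{"hand":60,"dx":-0.5,"dy":1,"dz":25,"rx":0,"ry":0,"rz":0},{"hand":50,"dx":0,"dy":0,"dz":25,"rx":0,"ry":0,"rz":0},{"hand":44,"dx":0,"dy":0,"dz":18,"rx":0,"ry":0,"rz":0},{"hand":40,"dx":0,"dy":0,"dz":12,"rx":0,"ry":0,"rz":0},{"hand":36,"dx":0,"dy":0,"dz":0,"rx":0,"ry":0,"rz":0}]';python3 -m jog '[{"hand":36,"dx":0,"dy":0,"dz":0,"rx":0,"ry":0,"rz":0},{"hand":36,"dx":0,"dy":0,"dz":0,"rx":0,"ry":0,"rz":0}]'
python3 - <<'E'
from m import *
s=arm.read_state();d=wristcam(s,dict(arm.get_image('wrist')))
print(s['position'],s['contact_force']);save(d['img'],'w4.png',(200,180,440,340),3)
save(arm.get_image('side')['img'],'s4.png',(200,180,360,340),4)
W=cloud(d);x,y,z=W[...,0],W[...,1],W[...,2]
m=(np.hypot(x-629,y-143.5)<16)&(z>45)&(z<62);p=W[m]
print(m.sum(),least_squares(lambda q:np.linalg.norm(p-q,axis=1)-12,[629,143,47],loss='soft_l1').x)
E
```

```text
clock: 1.42
position: [629.1, 143.6, 36.3]
ee_rot: [0.0, 1.0, -0.0, -0.001]
contact_force: [-0.1, 0.1, -0.5]
gripper_width: 35.9
clock: 1.58
position: [631.1, 144.5, 39.4]
ee_rot: [-0.0, 1.0, 0.001, 0.002]
contact_force: [-0.9, 1.0, 0.6]
gripper_width: 35.8
[631.1071317  144.51894465  39.44250112] [-0.9010128   0.97762507  0.59828315]
1541 [629.17326655 143.84869876  46.85046122]
```

View pics/w4.png

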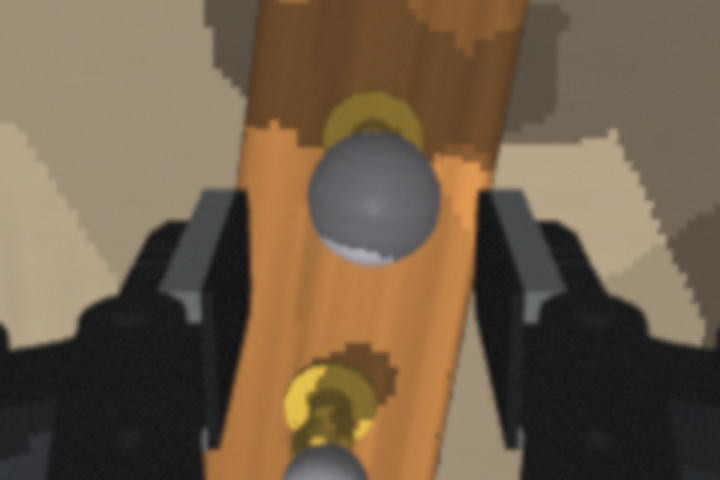

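View pics/s4.png

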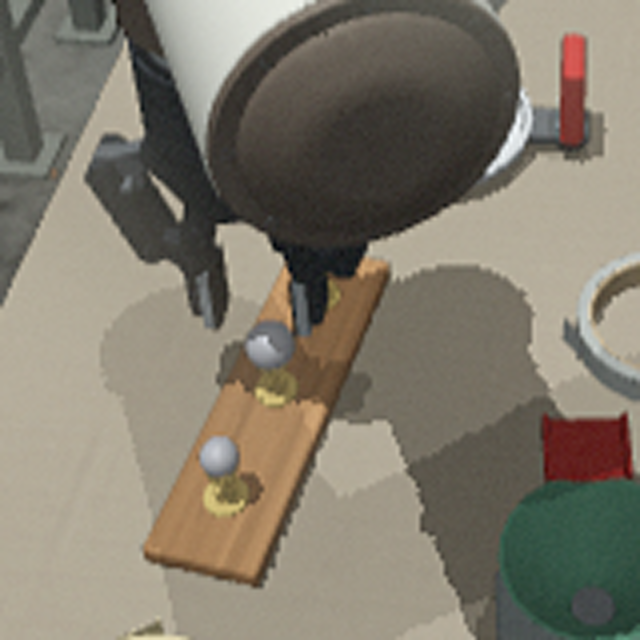

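```bash
python3 -m jog '[{"hand":36,"dx":0,"dy":0,"dz":0,"rx":0,"ry":0,"rz":0}]'
python3 - <<'E'
from m import *
for i in range(3):
    s=arm.read_state();d=wristcam(s,dict(arm.get_image('wrist')))
    print(s['clock'],s['position'],s['ee_rot'],s['joint_vel'].round(3))
    W=cloud(d);x,y,z=W[...,0],W[...,1],W[...,2]
    m=(np.hypot(x-629,y-143.5)<16)&(z>45)&(z<62);p=W[m]
    print(m.sum(),least_squares(lambda q:np.linalg.norm(p-q,axis=1)-12,[629,143,47],loss='soft_l1').x, w2px(d,s['position']),w2px(d,s['position']+[0,0,11.]))
E
```

```text
clock: 1.77
position: [630.3, 144.4, 38.7]
ee_rot: [-0.0, 1.0, 0.001, 0.001]
contact_force: [-0.3, 0.1, -0.2]
gripper_width: 36.1
1.7667 [630.31069897 144.36304562  38.72667605] [-6.94778831e-05  9.99999105e-01  5.40263272e-04  1.22214674e-03] [ 0.001  0.007 -0.01  -0.002  0.003 -0.001]
1559 [629.19530064 143.85286219  46.82436124] [320.82457819 241.45371545] [320.82038165 249.14009044]
1.8167 [630.06753233 144.28107799  38.39378107] [-3.64049859e-05  9.99999484e-01  4.20658509e-04  9.24394130e-04] [-0.001  0.005 -0.006 -0.002  0.002  0.001]
1563 [629.2095023  143.80954194  46.83047494] [320.82406255 241.45367187] [320.83225158 249.13540287]
1.8667 [629.86735604 144.21025628  38.08445804] [-2.70540657e-05  9.99999728e-01  3.08713403e-04  6.70027996e-04] [ 0.002  0.007 -0.007 -0.001  0.001 -0.001]
1569 [629.21379732 143.87558993  46.82783028] [320.82360003 241.4536515 ] [320.84236831 249.1310335 ]
```

```bash
python3 -m jog '[{"hand":30,"dx":0,"dy":0,"dz":0,"rx":0,"ry":0,"rz":0},{"hand":26,"dx":0,"dy":0,"dz":0,"rx":0,"ry":0,"rz":0},{"hand":20,"dx":0,"dy":0,"dz":0,"rx":0,"ry":0,"rz":0},{"hand":20,"dx":0,"dy":0,"dz":0,"rx":0,"ry":0,"rz":0},{"hand":20,"dx":0,"dy":0,"dz":0,"rx":0,"ry":0,"rz":0}]'
python3 - <<'E'
from m import *
s=arm.read_state();d=wristcam(s,dict(arm.get_image('wrist')))
print(s['position'],s['contact_force'],s['gripper_width']);save(d['img'],'w5.png',(200,180,440,340),3)
W=cloud(d);x,y,z=W[...,0],W[...,1],W[...,2]
m=(np.hypot(x-629,y-143.5)<14)&(z>47)&(z<62);p=W[m]
print(m.sum(),least_squares(lambda q:np.linalg.norm(p-q,axis=1)-12,[629,143,47],loss='soft_l1').x)
E
```

```text
clock: 2.33
position: [629.4, 144.0, 37.1]
ee_rot: [0.0, 1.0, -0.0, -0.0]
contact_force: [0.8, 0.2, -0.4]
gripper_width: 20.1
[629.44660955 144.0036092   37.11924607] [ 0.77070223  0.22031105 -0.36474192] 20.103768064667726
1529 [629.22048015 143.83433079  46.83125531]
```

View pics/w5.png

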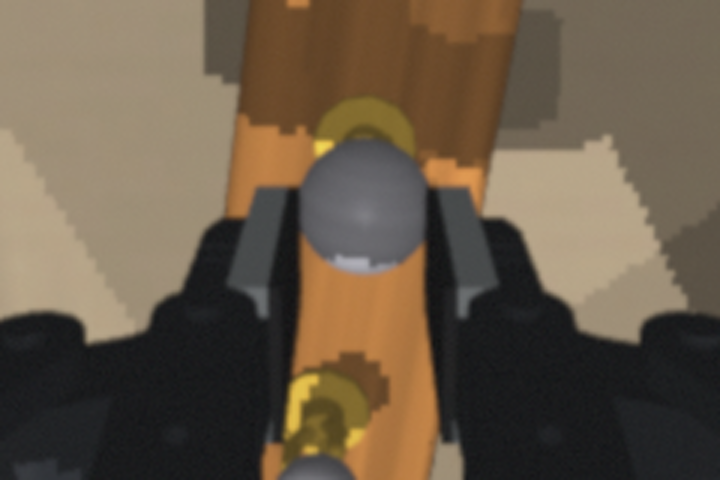

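```bash
python3 -m jog '[{"hand":12,"dx":0,"dy":0,"dz":0,"rx":0,"ry":0,"rz":0},{"hand":12,"dx":0,"dy":0,"dz":0,"rx":0,"ry":0,"rz":0},{"hand":12,"dx":0,"dy":0,"dz":0,"rx":0,"ry":0,"rz":0}]'
python3 - <<'E'
from m import *
s=arm.read_state();d=wristcam(s,dict(arm.get_image('wrist')))
print(s['position'],s['contact_force'],s['gripper_width']);save(d['img'],'w6.png',(200,180,440,340),3)
save(arm.get_image('side')['img'],'s6.png',(200,180,360,340),4)
W=cloud(d);x,y,z=W[...,0],W[...,1],W[...,2]
m=(np.hypot(x-629,y-143.5)<14)&(z>47)&(z<62);p=W[m]
print(m.sum(),least_squares(lambda q:np.linalg.norm(p-q,axis=1)-12,[629,143,47],loss='soft_l1').x)
E
```

```text
clock: 2.63
position: [629.5, 144.0, 37.2]
ee_rot: [-0.0, 1.0, -0.0, -0.0]
contact_force: [-0.4, 0.3, -0.5]
gripper_width: 12.0
[629.49532751 144.02810979  37.19196673] [-0.40059892  0.34170315 -0.46672255] 12.047965543506812
1158 [629.2302582  143.84661815  46.84375729]
```

View pics/w6.png

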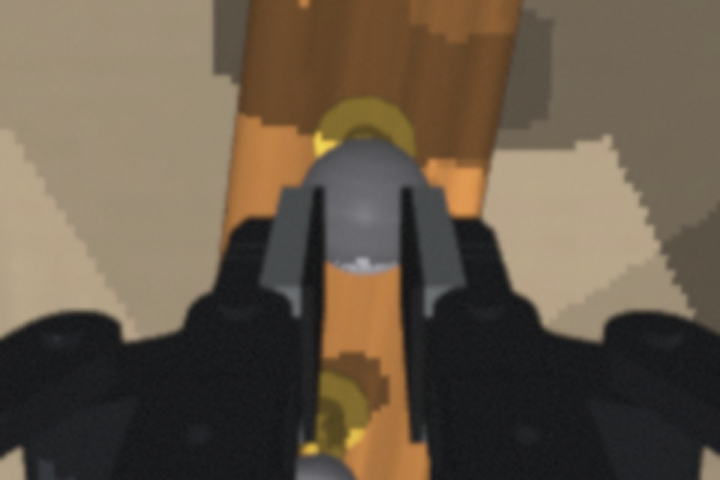

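View pics/s6.png

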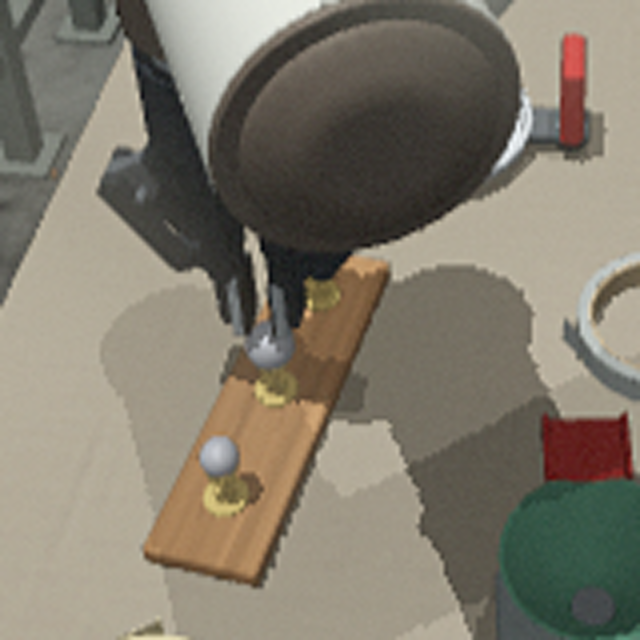

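```bash
python3 - <<'E'
from m import *
s=arm.read_state();d=wristcam(s,dict(arm.get_image('wrist')))
for c in [(295,190),(280,280),(320,192),(315,300),(420,190),(450,280),(363,200)]:
    u,v=200+c[0]/3,180+c[1]/3; print(c,px2w(d,u,v).round(1))
e=arm.get_image('side');e=dict(e)
for X in ([629.3,144,37],[629.3,144,47],[629.3,155,37]): print(w2px(e,X), (w2px(e,X)-[200,180])*4)
for c in [(240,330),(280,330),(270,350)]:
    print('side',px2w(e,200+c[0]/4,180+c[1]/4).round(1))
E
```

```text
(295, 190) [639.9 132.8  68.2]
(280, 280) [639.8 133.1  97.1]
(320, 192) [636.  132.8  69. ]
(315, 300) [635.7 138.1  92.8]
(420, 190) [620.7 133.   67.6]
(450, 280) [618.9 133.   97.5]
(363, 200) [629.4 139.1  56.8]
[266.82223526 268.75538808] [267.28894106 355.02155231]
[266.32464425 265.30580863] [265.29857702 341.22323451]
[265.58472797 273.16485006] [262.33891189 372.65940023]
side [637.  154.9  66.3]
side [618.  154.5  68.1]
side [624.7 152.8  51.4]
```

```bash
python3 - <<'E'
from m import *
print(arm.grip_point_offset,[a for a in dir(arm) if a[0]!='_'])
d=dict(arm.get_image('wrist'));print(np.array(d['T_tool_cam']).round(3))
K=np.array(d['intrinsics']);z=d['depth'];v,u=np.mgrid[:400,:640]
P=np.stack([(u-K[0,2])/K[0,0]*z,(v-K[1,2])/K[1,1]*z,z],-1)
T=np.array(d['T_tool_cam']);Q=P@T[:3,:3].T+T[:3,3]
m=(z>0)&(abs(Q[...,0])<70)&(abs(Q[...,1])<25)&(Q[...,2]<-10-0*z)
for lo in range(-150,0,10):
    k=m&(Q[...,2]>=lo)&(Q[...,2]<lo+10);q=Q[k]
    if len(q):print(lo,len(q),np.percentile(q,[2,98],axis=0).round(0).tolist())
E
```

```text
-18.700000000000003 ['IKError', 'get_image', 'grip_point_offset', 'job_done', 'read_state']
[[ 1.00000e+00 -1.00000e-03  1.00000e-03 -3.68000e-01]
 [ 0.00000e+00  9.66000e-01  2.59000e-01 -6.56170e+01]
 [-1.00000e-03 -2.59000e-01  9.66000e-01 -1.67179e+02]
 [ 0.00000e+00  0.00000e+00  0.00000e+00  1.00000e+00]]
-130 2186 [[-19.0, -21.0, -124.0], [18.0, -19.0, -120.0]]
-120 10903 [[-60.0, -20.0, -120.0], [60.0, -9.0, -110.0]]
-110 12848 [[-57.0, -18.0, -110.0], [56.0, 1.0, -100.0]]
-100 9173 [[-50.0, -18.0, -100.0], [50.0, 7.0, -90.0]]
-90 6679 [[-44.0, -13.0, -90.0], [43.0, 8.0, -80.0]]
-80 4303 [[-39.0, -14.0, -80.0], [39.0, 8.0, -70.0]]
-70 1487 [[-27.0, -14.0, -70.0], [26.0, 10.0, -60.0]]
-60 669 [[-19.0, -12.0, -60.0], [18.0, 9.0, -50.0]]
-50 730 [[-19.0, -12.0, -50.0], [19.0, 7.0, -40.0]]
-40 548 [[-19.0, -12.0, -40.0], [18.0, 4.0, -30.0]]
-30 509 [[-8.0, -11.0, -30.0], [8.0, 8.0, -20.0]]
-20 738 [[-9.0, -12.0, -20.0], [9.0, 9.0, -10.0]]
```

The fingertips actually sit about 30 mm above the reported TCP. Wrist depth and side depth both put the tips at z≈67, above the ball, while the TCP reads 37. I'll open, go lower by that much, and trust the cameras.

```bash
python3 -m jog '[{"hand":44,"dx":0,"dy":0,"dz":0,"rx":0,"ry":0,"rz":0},{"hand":44,"dx":0,"dy":0,"dz":0,"rx":0,"ry":0,"rz":0},{"hand":44,"dx":0,"dy":0,"dz":0,"rx":0,"ry":0,"rz":0},{"hand":44,"dx":0,"dy":0,"dz":7,"rx":0,"ry":0,"rz":0},{"hand":44,"dx":0,"dy":0,"dz":7,"rx":0,"ry":0,"rz":0}]';python3 -m jog '[{"hand":40,"dx":0,"dy":0,"dz":6,"rx":0,"ry":0,"rz":0},{"hand":36,"dx":0,"dy":0,"dz":6,"rx":0,"ry":0,"rz":0},{"hand":36,"dx":0,"dy":0,"dz":2,"rx":0,"ry":0,"rz":0},{"hand":36,"dx":0,"dy":0,"dz":0,"rx":0,"ry":0,"rz":0},{"hand":36,"dx":0,"dy":0,"dz":0,"rx":0,"ry":0,"rz":0}]'
python3 - <<'E'
from m import *
s=arm.read_state();d=wristcam(s,dict(arm.get_image('wrist')))
print(s['position'],s['contact_force'],s['gripper_width']);save(d['img'],'w7.png',(200,180,440,340),3)
e=dict(arm.get_image('side'));save(e['img'],'s7.png',(200,180,360,340),4)
W=cloud(d)
for m in [(W[...,0]>640)&(W[...,0]<656),(W[...,0]<618)&(W[...,0]>602)]:
    m=m&(abs(W[...,1]-138)<12)&(W[...,2]>20); print(m.sum(),np.percentile(W[m],[1,50],axis=0).round(1).tolist())
W=cloud(e)
m=(abs(W[...,0]-629)<40)&(abs(W[...,1]-145)<16)&(W[...,2]>20)&(abs(W[...,0]-629)>14);print('side',np.percentile(W[m],[1,50],axis=0).round(1).tolist())
E
```

```text
clock: 3.3
position: [629.7, 144.2, 23.1]
ee_rot: [0.0, 1.0, 0.0, 0.0]
contact_force: [-0.6, 0.6, -0.2]
gripper_width: 44.0
clock: 3.72
position: [629.5, 144.0, 9.0]
ee_rot: [-0.0, 1.0, -0.0, -0.0]
contact_force: [0.2, -0.1, -0.2]
gripper_width: 36.1
[629.49236147 143.99047815   8.96828208] [ 0.23098948 -0.12472121 -0.17996934] 36.06099280818543
5937 [[640.3, 126.1, 40.0], [648.8, 127.3, 107.8]]
5920 [[602.4, 126.1, 39.9], [610.3, 127.4, 106.5]]
side [[589.2, 130.2, 37.9], [646.7, 152.5, 141.6]]
```

View pics/w7.png

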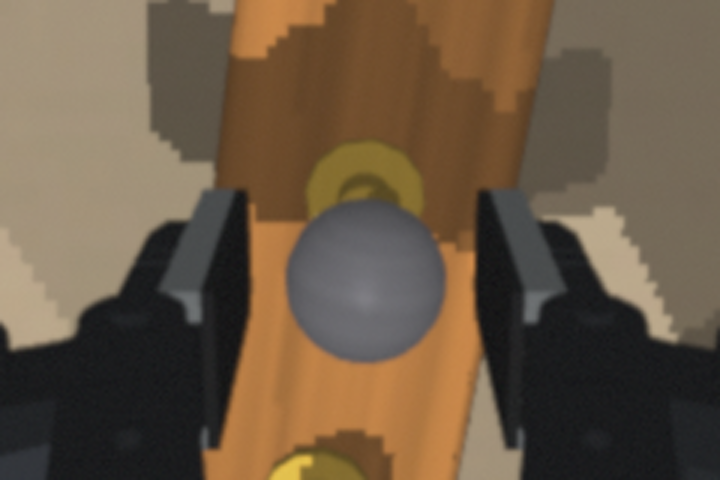

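View pics/s7.png

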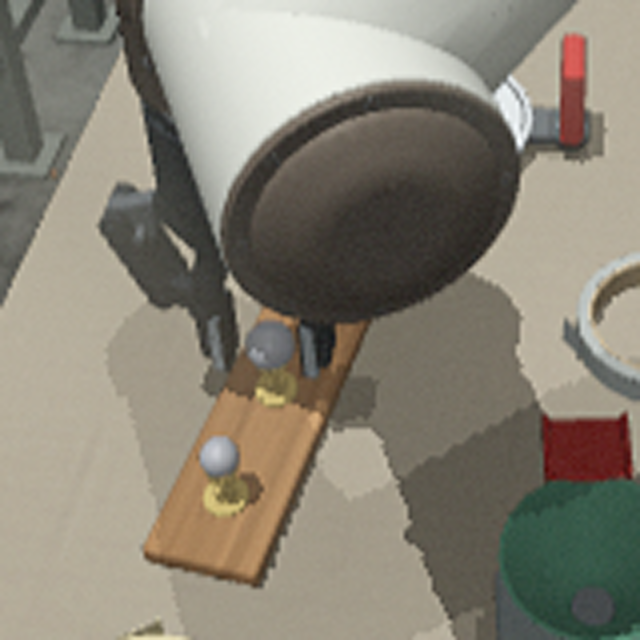

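```bash
python3 -m jog '[{"hand":30,"dx":0,"dy":0,"dz":1,"rx":0,"ry":0,"rz":0},{"hand":26,"dx":0,"dy":0,"dz":0,"rx":0,"ry":0,"rz":0},{"hand":18,"dx":0,"dy":0,"dz":0,"rx":0,"ry":0,"rz":0},{"hand":10,"dx":0,"dy":0,"dz":0,"rx":0,"ry":0,"rz":0},{"hand":10,"dx":0,"dy":0,"dz":0,"rx":0,"ry":0,"rz":0}]'; python3 -m jog '[{"hand":10,"dx":0,"dy":0,"dz":-1,"rx":0,"ry":0,"rz":0},{"hand":10,"dx":0,"dy":0,"dz":-6,"rx":0,"ry":0,"rz":0},{"hand":10,"dx":0,"dy":0,"dz":-12,"rx":0,"ry":0,"rz":0},{"hand":10,"dx":0,"dy":0,"dz":-20,"rx":0,"ry":0,"rz":0},{"hand":10,"dx":0,"dy":0,"dz":-20,"rx":0,"ry":0,"rz":0}]'
python3 - <<'E'
from m import *
s=arm.read_state();d=wristcam(s,dict(arm.get_image('wrist')))
print(s['position'],s['contact_force'],s['gripper_width']);save(d['img'],'w8.png')
E
```

```text
clock: 4.23
position: [629.7, 144.1, 8.7]
ee_rot: [-0.0, 1.0, 0.0, 0.0]
contact_force: [-0.7, 0.5, 2.1]
gripper_width: 20.4
clock: 4.65
position: [629.2, 143.8, 68.1]
ee_rot: [-0.0, 1.0, -0.0, -0.0]
contact_force: [-0.2, 0.0, -0.1]
gripper_width: 20.9
[629.20274968 143.81655712  68.11878287] [-0.24733034  0.04742484 -0.14261701] 20.885539257631862
```

View pics/w8.png

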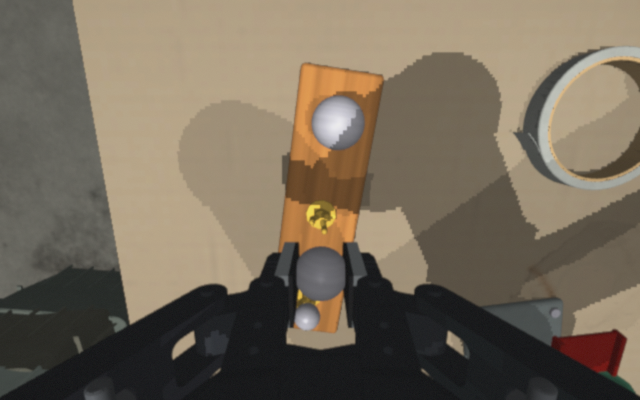

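Ball held and the other two are undisturbed. The empty middle stand is at (320,216). Next, move over the dish.

```bash
python3 -m jog '[{"hand":10,"dx":3,"dy":-12,"dz":0,"rx":0,"ry":0,"rz":0},{"hand":10,"dx":6,"dy":-26,"dz":0,"rx":0,"ry":0,"rz":0},{"hand":10,"dx":8,"dy":-34,"dz":0,"rx":0,"ry":0,"rz":0},{"hand":10,"dx":8,"dy":-34,"dz":0,"rx":0,"ry":0,"rz":0},{"hand":10,"dx":8,"dy":-34,"dz":0,"rx":0,"ry":0,"rz":0}]'; python3 -m jog '[{"hand":10,"dx":7,"dy":-34,"dz":0,"rx":0,"ry":0,"rz":0},{"hand":10,"dx":5,"dy":-22,"dz":0,"rx":0,"ry":0,"rz":0},{"hand":10,"dx":2,"dy":-12,"dz":0,"rx":0,"ry":0,"rz":0},{"hand":10,"dx":0,"dy":0,"dz":10,"rx":0,"ry":0,"rz":0},{"hand":10,"dx":0,"dy":0,"dz":10,"rx":0,"ry":0,"rz":0}]';python3 -m jog '[{"hand":10,"dx":0,"dy":0,"dz":10,"rx":0,"ry":0,"rz":0},{"hand":10,"dx":0,"dy":0,"dz":0,"rx":0,"ry":0,"rz":0},{"hand":10,"dx":0,"dy":0,"dz":0,"rx":0,"ry":0,"rz":0},{"hand":10,"dx":0,"dy":0,"dz":0,"rx":0,"ry":0,"rz":0}]'
python3 - <<'E'
from m import *
s=arm.read_state();d=wristcam(s,dict(arm.get_image('wrist')))
print(s['position'],s['gripper_width']);save(d['img'],'w9.png')
W=cloud(d);x,y,z=W[...,0],W[...,1],W[...,2];r=np.hypot(x-582,y+64.5)
m=(r<68)&(r>52)&(z>15)&(z<25)
print(circ(W[m]),m.sum())
I=d['img'].astype(int);red=(I[...,0]>120)&(I[...,1]<70)
t=red&(z>60)&(z<75)&(abs(x-498)<30);print(np.nanmean(W[t],0),t.sum())
E
```

```text
clock: 5.12
position: [595.3, 2.5, 67.2]
ee_rot: [-0.0, 1.0, -0.0, -0.0]
contact_force: [0.3, 0.2, -0.6]
gripper_width: 20.8
clock: 5.53
position: [582.9, -64.3, 47.2]
ee_rot: [0.001, 1.0, 0.0, 0.001]
contact_force: [0.2, 0.8, -0.0]
gripper_width: 20.8
clock: 5.87
position: [582.8, -63.1, 36.9]
ee_rot: [-0.001, 1.0, -0.0, -0.0]
contact_force: [-0.8, 0.2, -0.9]
gripper_width: 20.8
[582.80611315 -63.0881743   36.90689574] 20.817325633025007
[582.48610805 -64.28999074  59.70542286] 4830
[498.48786305 -70.15997779  68.23035696] 1766
```

View pics/w9.png

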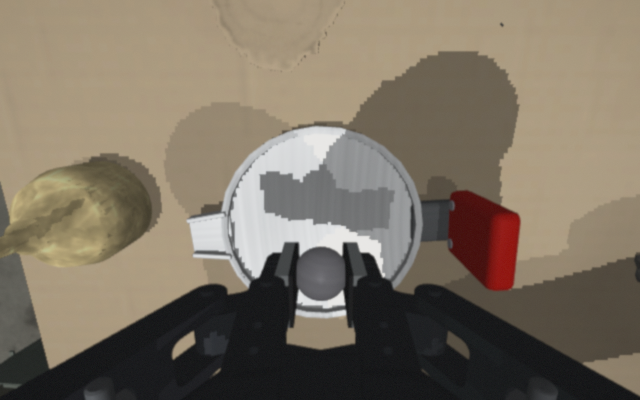

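```bash
python3 -m jog '[{"hand":10,"dx":0.3,"dy":-1,"dz":10,"rx":0,"ry":0,"rz":0},{"hand":10,"dx":0,"dy":0,"dz":14,"rx":0,"ry":0,"rz":0},{"hand":10,"dx":0,"dy":0,"dz":14,"rx":0,"ry":0,"rz":0},{"hand":10,"dx":0,"dy":0,"dz":9,"rx":0,"ry":0,"rz":0},{"hand":10,"dx":0,"dy":0,"dz":5,"rx":0,"ry":0,"rz":0}]'; python3 -m jog '[{"hand":10,"dx":0,"dy":0,"dz":2,"rx":0,"ry":0,"rz":0},{"hand":10,"dx":0,"dy":0,"dz":0,"rx":0,"ry":0,"rz":0},{"hand":10,"dx":0,"dy":0,"dz":0,"rx":0,"ry":0,"rz":0},{"hand":10,"dx":0,"dy":0,"dz":0,"rx":0,"ry":0,"rz":0}]'
python3 - <<'E'
from m import *
s=arm.read_state();d=wristcam(s,dict(arm.get_image('wrist')))
print(s['position'],s['gripper_width']);save(d['img'],'w10.png')
W=cloud(d);x,y,z=W[...,0],W[...,1],W[...,2]
m=(np.hypot(x-s['position'][0],y+64)<9)&(z<34)&(z>20);p=W[m];print(m.sum(),least_squares(lambda q:np.linalg.norm(p-q,axis=1)-12,[582,-64,19],loss='soft_l1').x)
E
```

```text
clock: 6.33
position: [581.3, -65.0, -16.3]
ee_rot: [0.0, 1.0, -0.0, -0.001]
contact_force: [-0.4, 0.6, 0.1]
gripper_width: 20.6
clock: 6.67
position: [582.7, -64.9, -16.4]
ee_rot: [-0.0, 1.0, 0.0, 0.001]
contact_force: [-0.1, 0.2, -0.7]
gripper_width: 20.7
[582.70013711 -64.92460312 -16.42035679] 20.669345573613562
1146 [582.7724461  -65.12460364  21.58296754]
```

View pics/w10.png

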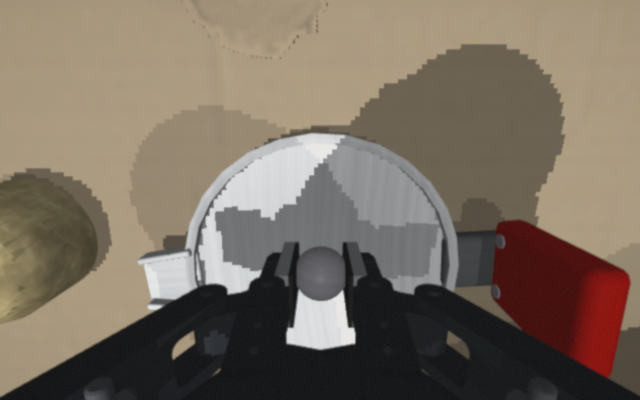

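```bash
python3 -m jog '[{"hand":10,"dx":0,"dy":0.5,"dz":2,"rx":0,"ry":0,"rz":0},{"hand":10,"dx":0,"dy":0,"dz":0,"rx":0,"ry":0,"rz":0},{"hand":10,"dx":0,"dy":0,"dz":0,"rx":0,"ry":0,"rz":0},{"hand":10,"dx":0,"dy":0,"dz":0,"rx":0,"ry":0,"rz":0},{"hand":24,"dx":0,"dy":0,"dz":0,"rx":0,"ry":0,"rz":0}]';  python3 -m jog '[{"hand":30,"dx":0,"dy":0,"dz":0,"rx":0,"ry":0,"rz":0},{"hand":38,"dx":0,"dy":0,"dz":0,"rx":0,"ry":0,"rz":0},{"hand":40,"dx":0,"dy":0,"dz":0,"rx":0,"ry":0,"rz":0},{"hand":40,"dx":0,"dy":0,"dz":-10,"rx":0,"ry":0,"rz":0},{"hand":40,"dx":0,"dy":0,"dz":-20,"rx":0,"ry":0,"rz":0}]'; python3 -m jog '[{"hand":40,"dx":0,"dy":0,"dz":-30,"rx":0,"ry":0,"rz":0},{"hand":40,"dx":0,"dy":0,"dz":-30,"rx":0,"ry":0,"rz":0},{"hand":40,"dx":0,"dy":0,"dz":-10,"rx":0,"ry":0,"rz":0}]'
python3 - <<'E'
from m import *
s=arm.read_state();d=wristcam(s,dict(arm.get_image('wrist')))
print(s['position'],s['gripper_width']);save(d['img'],'w11.png')
W=cloud(d);x,y,z=W[...,0],W[...,1],W[...,2]
r=np.hypot(x-582,y+64.5);m=(r<68)&(r>52)&(z>15)&(z<25);print(circ(W[m]),m.sum())
m=(np.hypot(x-582,y+64)<30)&(z<34)&(z>18);p=W[m];print(m.sum(),least_squares(lambda q:np.linalg.norm(p-q,axis=1)-12,[582,-64,16],loss='soft_l1').x)
I=d['img'].astype(int);red=(I[...,0]>120)&(I[...,1]<70)
t=red&(z>64)&(z<75)&(abs(x-498)<30);print(np.nanmean(W[t],0),t.sum(),cv2.minAreaRect(W[t][:,:2].astype(np.float32)))
E
```

```text
clock: 7.13
position: [582.9, -64.8, -17.1]
ee_rot: [-0.0, 1.0, -0.0, 0.001]
contact_force: [-1.9, -1.1, 7.2]
gripper_width: 23.6
clock: 7.55
position: [580.4, -64.6, 9.9]
ee_rot: [0.0, 1.0, -0.0, -0.002]
contact_force: [0.5, 0.0, -1.0]
gripper_width: 39.8
clock: 7.8
position: [585.3, -64.4, 86.6]
ee_rot: [-0.001, 1.0, 0.0, 0.004]
contact_force: [1.0, 1.2, 0.5]
gripper_width: 40.1
[585.27036753 -64.41088499  86.62538783] 40.051237333825235
[582.4055838  -64.40911655  59.72890334] 3267
719 [582.45711031 -63.9234473   16.47183068]
[498.08473311 -70.04546618  68.24651521] 965 ((497.682373046875, -69.35574340820312), (11.256560325622559, 36.54927062988281), 3.283867597579956)
```

View pics/w11.png

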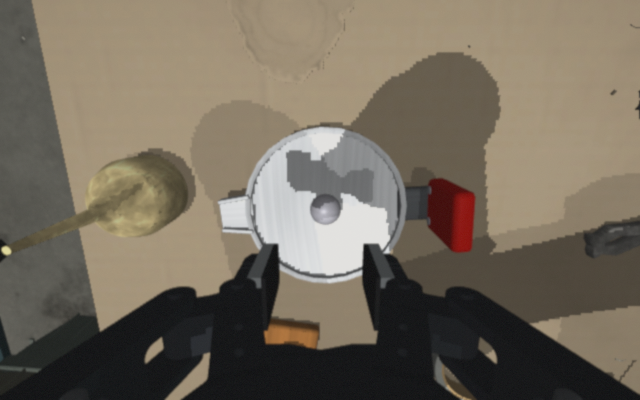

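```bash
python3 -m jog '[{"hand":45,"dx":15,"dy":-1,"dz":0,"rx":0,"ry":0,"rz":0},{"hand":45,"dx":27,"dy":-2,"dz":0,"rx":0,"ry":0,"rz":-0.03},{"hand":45,"dx":27,"dy":-2,"dz":0,"rx":0,"ry":0,"rz":-0.036},{"hand":45,"dx":16,"dy":-1,"dz":0,"rx":0,"ry":0,"rz":0},{"hand":45,"dx":0,"dy":0,"dz":10,"rx":0,"ry":0,"rz":0}]';python3 -m jog '[{"hand":45,"dx":0,"dy":0,"dz":10,"rx":0,"ry":0,"rz":0},{"hand":45,"dx":0,"dy":0,"dz":10,"rx":0,"ry":0,"rz":0},{"hand":45,"dx":0,"dy":0,"dz":0,"rx":0,"ry":0,"rz":0},{"hand":45,"dx":0,"dy":0,"dz":0,"rx":0,"ry":0,"rz":0},{"hand":45,"dx":0,"dy":0,"dz":0,"rx":0,"ry":0,"rz":0}]'
python3 - <<'E'
from m import *
s=arm.read_state();d=wristcam(s,dict(arm.get_image('wrist')))
print(s['position'],s['gripper_width'],Ro.from_quat(s['ee_rot']).as_matrix()[:,0]);save(d['img'],'w12.png')
W=cloud(d);x,y,z=W[...,0],W[...,1],W[...,2]
I=d['img'].astype(int);red=(I[...,0]>90)&(I[...,1]<60)
t=red&(z>64)&(z<75)&(abs(x-498)<30);print(np.nanmean(W[t],0),t.sum(),cv2.minAreaRect(W[t][:,:2].astype(np.float32)))
r=np.hypot(x-582,y+64.5);m=(r<68)&(r>52)&(z>15)&(z<25);print(circ(W[m]),m.sum())
E
```

```text
clock: 8.27
position: [494.3, -72.7, 72.1]
ee_rot: [-0.033, 0.999, 0.0, 0.0]
contact_force: [-0.3, 0.5, 0.1]
gripper_width: 44.8
clock: 8.68
position: [497.6, -72.3, 51.4]
ee_rot: [-0.033, 0.999, -0.0, 0.0]
contact_force: [-0.2, 0.4, 0.3]
gripper_width: 45.1
[497.59870392 -72.33069802  51.39546277] 45.078258785669355 [-9.97816837e-01 -6.60417177e-02 -2.24693786e-04]
[497.83487479 -70.32178806  67.97717666] 1595 ((497.7347412109375, -69.67357635498047), (12.768223762512207, 37.60200881958008), 3.1240642070770264)
[581.48205685 -63.88942597  60.006405  ] 4001
```

View pics/w12.png

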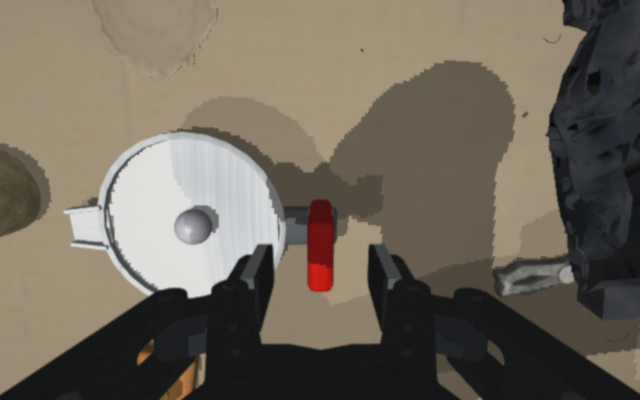

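```bash
python3 -m jog '[{"hand":40,"dx":0,"dy":2.2,"dz":8,"rx":0,"ry":0,"rz":0},{"hand":36,"dx":0,"dy":0,"dz":14,"rx":0,"ry":0,"rz":0},{"hand":34,"dx":0,"dy":0,"dz":14,"rx":0,"ry":0,"rz":0},{"hand":34,"dx":0,"dy":0,"dz":9,"rx":0,"ry":0,"rz":0},{"hand":34,"dx":0,"dy":0,"dz":4,"rx":0,"ry":0,"rz":0}]';python3 -m jog '[{"hand":34,"dx":0,"dy":0,"dz":1,"rx":0,"ry":0,"rz":0},{"hand":34,"dx":0,"dy":0,"dz":0,"rx":0,"ry":0,"rz":0},{"hand":34,"dx":0,"dy":0,"dz":0,"rx":0,"ry":0,"rz":0},{"hand":34,"dx":0,"dy":0,"dz":0,"rx":0,"ry":0,"rz":0},{"hand":30,"dx":0,"dy":0,"dz":0,"rx":0,"ry":0,"rz":0}]'
python3 - <<'E'
from m import *
s=arm.read_state();d=wristcam(s,dict(arm.get_image('wrist')))
print(s['position'],s['gripper_width'],s['contact_force']);save(d['img'],'w13.png')
e=arm.get_image('side');save(e['img'],'s13.png',(220,140,420,290),4)
E
```

```text
clock: 9.15
position: [496.3, -70.2, 0.8]
ee_rot: [-0.033, 0.999, -0.0, -0.001]
contact_force: [0.4, -0.3, 0.5]
gripper_width: 33.8
clock: 9.57
position: [497.7, -70.1, 1.8]
ee_rot: [-0.033, 0.999, 0.0, 0.001]
contact_force: [-0.5, -1.0, 0.9]
gripper_width: 30.0
[497.67081954 -70.07577738   1.79766573] 30.012640774670878 [-0.5154965  -1.00141345  0.94699385]
```

View pics/w13.png

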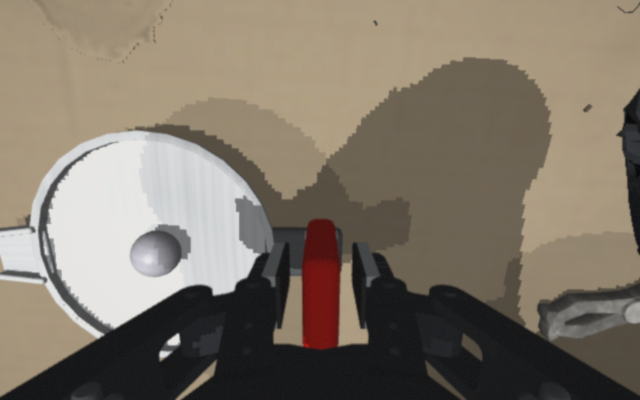

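View pics/s13.png

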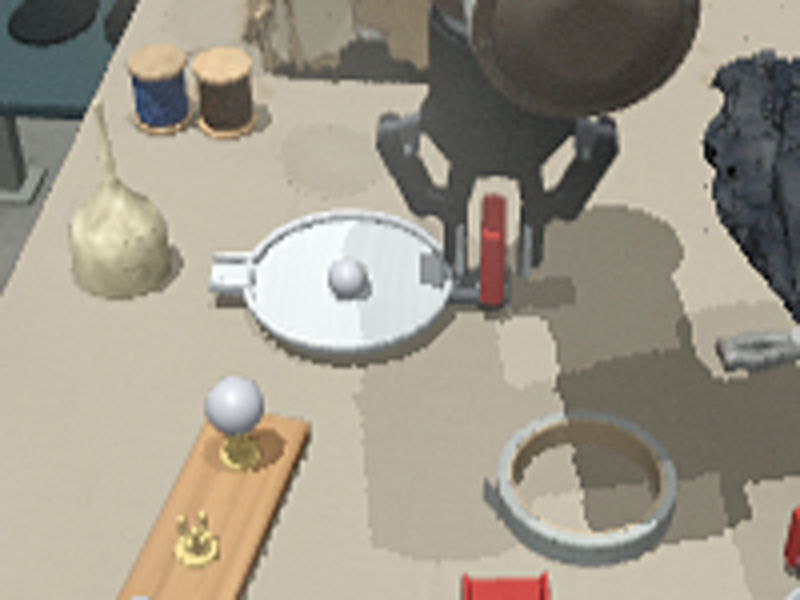

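```bash
python3 -m jog '[{"hand":26,"dx":0,"dy":0,"dz":0,"rx":0,"ry":0,"rz":0},{"hand":22,"dx":0,"dy":0,"dz":0,"rx":0,"ry":0,"rz":0},{"hand":18,"dx":0,"dy":0,"dz":0,"rx":0,"ry":0,"rz":0},{"hand":15,"dx":0,"dy":0,"dz":0,"rx":0,"ry":0,"rz":0},{"hand":13,"dx":0,"dy":0,"dz":0,"rx":0,"ry":0,"rz":0}]';python3 -m jog '[{"hand":10,"dx":0,"dy":0,"dz":0,"rx":0,"ry":0,"rz":0},{"hand":6,"dx":0,"dy":0,"dz":0,"rx":0,"ry":0,"rz":0},{"hand":3,"dx":0,"dy":0,"dz":0,"rx":0,"ry":0,"rz":0},{"hand":0,"dx":0,"dy":0,"dz":0,"rx":0,"ry":0,"rz":0},{"hand":0,"dx":0,"dy":0,"dz":0,"rx":0,"ry":0,"rz":0}]'
python3 - <<'E'
from m import *
s=arm.read_state();d=wristcam(s,dict(arm.get_image('wrist')))
print(s['position'],s['gripper_width'],s['contact_force'],s['wrist_torque']);save(d['img'],'w14.png')
W=cloud(d);x,y,z=W[...,0],W[...,1],W[...,2]
m=(np.hypot(x-582,y+64)<30)&(z<34)&(z>18);p=W[m];print(m.sum(),least_squares(lambda q:np.linalg.norm(p-q,axis=1)-12,[582,-64,16],loss='soft_l1').x)
E
```

```text
clock: 10.08
position: [497.3, -70.2, 1.3]
ee_rot: [-0.033, 0.999, -0.0, 0.0]
contact_force: [0.2, -0.7, 1.3]
gripper_width: 13.3
clock: 10.5
position: [497.3, -70.2, 1.4]
ee_rot: [-0.033, 0.999, -0.0, 0.0]
contact_force: [-0.3, -0.3, 2.8]
gripper_width: 13.4
[497.32909411 -70.18588527   1.35342609] 13.382596294812181 [-0.25576249 -0.28968694  2.83581494] [-1.78045843e-01  6.17082785e-02 -1.15256473e-04]
1687 [582.20904578 -63.71235097  16.40782036]
```

View pics/w14.png

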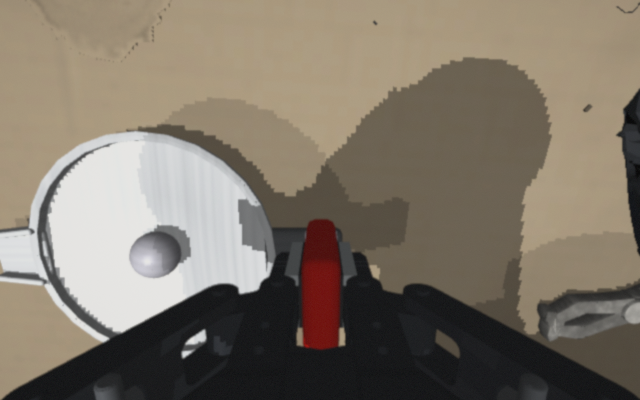

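```bash
python3 -m jog '[{"hand":0,"dx":0,"dy":0,"dz":-1,"rx":0,"ry":0,"rz":0},{"hand":0,"dx":0,"dy":0,"dz":-2,"rx":0,"ry":0,"rz":0},{"hand":0,"dx":0,"dy":0,"dz":-3,"rx":0,"ry":0,"rz":0},{"hand":0,"dx":0,"dy":0,"dz":-4,"rx":0,"ry":0,"rz":0},{"hand":0,"dx":0,"dy":0,"dz":-4,"rx":0,"ry":0,"rz":0}]';python3 -m jog '[{"hand":0,"dx":0,"dy":0,"dz":-3,"rx":0,"ry":0,"rz":0},{"hand":0,"dx":0,"dy":0,"dz":-2,"rx":0,"ry":0,"rz":0},{"hand":0,"dx":0,"dy":0,"dz":-1,"rx":0,"ry":0,"rz":0},{"hand":0,"dx":0,"dy":0,"dz":0,"rx":0,"ry":0,"rz":0},{"hand":0,"dx":0,"dy":0,"dz":0,"rx":0,"ry":0,"rz":0}]'
cat > lvl.py <<'E'
from m import *
import sys
s=arm.read_state();d=wristcam(s,dict(arm.get_image('wrist')))
Rm=Ro.from_quat(s['ee_rot']).as_matrix();P=s['position']
print('t',s['clock'],'P',P.round(1),'yaw',np.arctan2(-Rm[1,0],-Rm[0,0]).round(4),'w',round(s['gripper_width'],1),'F',s['contact_force'].round(1),'zax',Rm[:,2].round(4))
# dish in tool-frame-level coords: xd = dish dir = -tool x
W=cloud(d); ex=-Rm[:,0];ey=Rm[:,1]
ez=np.cross(ex,ey)
L=np.stack([(W-P)@ex,(W-P)@ey,W[...,2]-P[2]],-1)   # x along dish, relative TCP
if len(sys.argv)>1: save(d['img'],sys.argv[1])
r=np.hypot(L[...,0]-85,L[...,1]);hz=L[...,2]
z0=-1.4 # nominal underside rel TCP
m=(r<66)&(r>56)&(hz>z0+8)&(hz<z0+32);q=L[m]
c=circ(q);
q=q[abs(np.hypot(q[:,0]-c[0],q[:,1]-c[1])-60.5)<1.5]
A=np.c_[q[:,0]-c[0],q[:,1]-c[1],np.ones(len(q))];co,*_=np.linalg.lstsq(A,q[:,2],rcond=None)
res=q[:,2]-A@co;k=abs(res)<2.;co,*_=np.linalg.lstsq(A[k],q[k,2],rcond=None)
print('rim c(tool-level)',c.round(1),'slope x,y deg',np.degrees(co[:2]).round(2),'rim z world',(co[2]+P[2]).round(1),k.sum())
# world centre
C=P+ex*c[0]+ey*c[1];print('dish centre world',C.round(1))
b=(r<45)&(hz-z0>18)&(hz-z0<32)
if b.sum()>50:
    p=L[b];x=least_squares(lambda v:np.linalg.norm(p-v,axis=1)-12,[85,0,z0+16],loss='soft_l1').x;print('ball rel dish centre',(x[:2]-c[:2]).round(1),'z',(x[2]+P[2]).round(1),b.sum())
E
python3 lvl.py w15.png; python3 lvl.py
```

```text
clock: 10.97
position: [497.0, -70.1, 15.4]
ee_rot: [-0.033, 0.999, -0.0, -0.0]
contact_force: [-0.7, -0.3, -1.1]
gripper_width: 13.7
clock: 11.38
position: [497.1, -70.1, 21.2]
ee_rot: [-0.033, 0.999, 0.0, -0.0]
contact_force: [-0.9, -0.0, -2.2]
gripper_width: 13.4
t 11.3833 P [497.1 -70.1  21.2] yaw 0.0659 w 13.4 F [-0.9 -0.  -2.2] zax [-0.e+00  1.e-04 -1.e+00]
rim c(tool-level) [84.1  0.3 59.1] slope x,y deg [ 0.22 -0.69] rim z world 38.5 2658
dish centre world [581.  -64.3  21.2]
ball rel dish centre [1.  0.7] z 36.2 1687
t 11.4333 P [497.  -70.2  21.1] yaw 0.0659 w 13.5 F [-0.3 -0.  -2.1] zax [-3.e-04 -0.e+00 -1.e+00]
rim c(tool-level) [84.1  0.3 59.1] slope x,y deg [ 0.17 -0.67] rim z world 38.4 2641
dish centre world [581.  -64.3  21.1]
ball rel dish centre [1.  0.7] z 36.0 1676
```

View pics/w15.png

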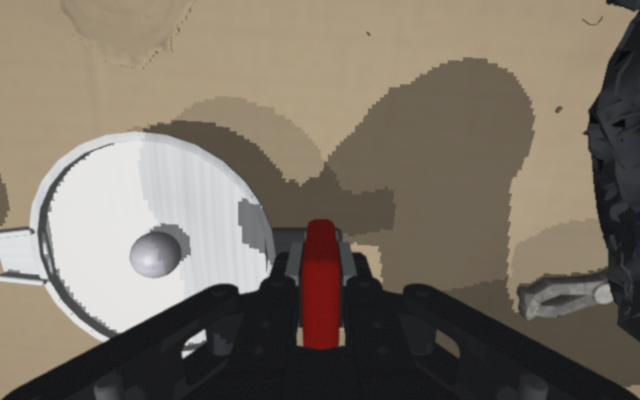

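```bash
python3 - <<'E'
from m import *
from scipy.optimize import least_squares
for n in('scene','side'):
    d=pickle.load(open(n+'.pkl','rb'))
    k=6
    save(d['img'],'f_'+n+'.png',(315,270,395,370) if n=='side' else (225,135,275,190),6 if n=='side' else 10)
    W=cloud(d);I=d['img'].astype(int);x,y,z=W[...,0],W[...,1],W[...,2]
    red=(I[...,0]>I[...,1]*2)&(I[...,0]>I[...,2]*2)&(abs(x-470)<60)&(abs(y-210)<45)
    p=W[red];c=p.mean(0);w,V=np.linalg.eigh(np.cov(p[:,:2].T));print(n,len(p),c,np.degrees(np.arctan2(V[1],V[0])),np.sqrt(w))
E
```

```text
scene 78 [471.95035009 208.7003699   76.30943302] [ -78.24037131 -168.24037131] [ 8.26272296 10.37544849]
side 316 [472.9204822  212.94858239  76.62912495] [ -77.47269223 -167.47269223] [ 8.12974369 10.5694493 ]
```

View pics/f_side.png

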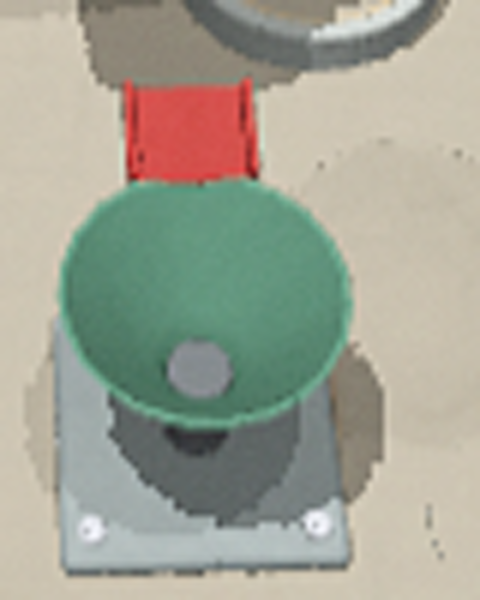

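View pics/f_scene.png

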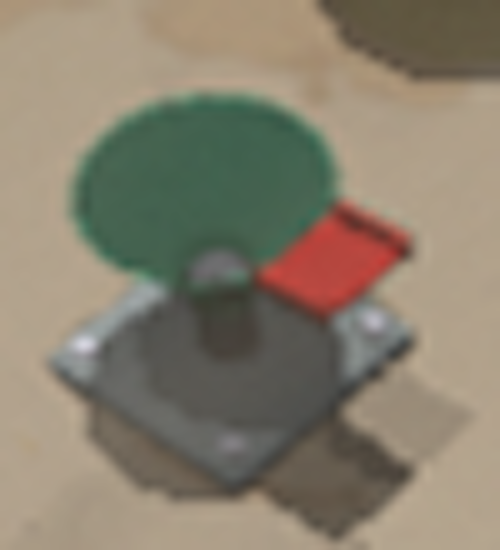

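```bash
python3 - <<'E'
from m import *
d=pickle.load(open('side.pkl','rb'))
g=lambda c:(315+c[0]/6-0.5+.08,270+c[1]/6-.4)
def ang(a,b,z):
    A,B=planepx(d,*g(a),z),planepx(d,*g(b),z);v=A-B
    print(A.round(1),B.round(1),np.degrees(np.arctan2(v[1],v[0])).round(1),np.linalg.norm(v).round(1),(A+B)/2)
for z in(4,8):ang((91,528),(318,522),z); ang((68,572),(348,568),z)
for z in(80,83):ang((125,83),(250,80),z);
ang((75,235),(345,235),75)
# rim ellipse: sample & project
pts=np.array([planepx(d,*g(c),75) for c in [(62,295),(352,295),(205,428),(85,380),(328,380),(72,240),(341,240),(150,418),(265,418)]])
print(circ(pts))
d=pickle.load(open('scene.pkl','rb'))
g=lambda c:(225+c[0]/10-.45,135+c[1]/10-.45)
pts=np.array([planepx(d,*g(c),75) for c in [(73,190),(338,190),(205,93),(100,130),(305,130),(140,280),(260,270),(90,245)]])
print(circ(pts))
ang((85,345),(232,443),6);ang((232,443),(375,322),6);ang((50,360),(235,485),3);ang((410,335),(235,485),3)
ang((340,205),(410,243),83);ang((410,243),(330,312),83)
E
```

```text
[493.1 294.    4. ] [430.7 285.7   4. ] 7.6 63.0 [461.93924736 289.8539268    4.        ]
[498.2 307.3   4. ] [422.4 298.2   4. ] 6.9 76.4 [460.29687051 302.73976321   4.        ]
[493.  296.2   8. ] [431.  287.9   8. ] 7.6 62.6 [461.96810194 292.06248967   8.        ]
[498.  309.4   8. ] [422.7 300.3   8. ] 6.9 75.9 [460.3364086  304.86450485   8.        ]
[492.5 200.   80. ] [456.9 195.2  80. ] 7.6 35.9 [474.68274721 197.59757041  80.        ]
[492.3 202.4  83. ] [456.9 197.6  83. ] 7.6 35.7 [474.63650089 200.00114838  83.        ]
[502.1 249.1  75. ] [429.  241.5  75. ] 6.0 73.5 [465.55040309 245.28115055  75.        ]
[465.56762061 263.62326996  39.61243314]
[463.81364844 259.52702276  38.48145665]
[432.4 289.5   6. ] [440.1 228.1   6. ] 97.2 61.9 [436.24482429 258.76696226   6.        ]
[440.1 228.1   6. ] [501.8 236.2   6. ] -172.5 62.2 [470.98106111 232.12293586   6.        ]
[422.3 294.3   3. ] [431.9 216.8   3. ] 97.0 78.1 [427.10579816 255.570039     3.        ]
[507.7 227.    3. ] [431.9 216.8   3. ] 7.6 76.5 [469.77907604 221.90619439   3.        ]
[484.3 220.   83. ] [489.4 194.5  83. ] 101.2 26.0 [486.85456681 207.22246345  83.        ]
[489.4 194.5  83. ] [455.9 189.6  83. ] 8.3 33.9 [472.61725544 192.03374646  83.        ]
```

```bash
python3 -m jog '[{"hand":0,"dx":0,"dy":0,"dz":-2,"rx":0,"ry":0,"rz":0},{"hand":0,"dx":0,"dy":0,"dz":-4,"rx":0,"ry":0,"rz":0},{"hand":0,"dx":0,"dy":0,"dz":-6,"rx":0,"ry":0,"rz":0},{"hand":0,"dx":0,"dy":0,"dz":-7,"rx":0,"ry":0,"rz":0},{"hand":0,"dx":0,"dy":0,"dz":-7,"rx":0,"ry":0,"rz":0}]';python3 -m jog '[{"hand":0,"dx":0,"dy":0,"dz":-7,"rx":0,"ry":0,"rz":0},{"hand":0,"dx":0,"dy":0,"dz":-7,"rx":0,"ry":0,"rz":0},{"hand":0,"dx":0,"dy":0,"dz":-7,"rx":0,"ry":0,"rz":0},{"hand":0,"dx":0,"dy":0,"dz":-7,"rx":0,"ry":0,"rz":0},{"hand":0,"dx":0,"dy":0,"dz":-7,"rx":0,"ry":0,"rz":0}]';python3 -m jog '[{"hand":0,"dx":0,"dy":0,"dz":-7,"rx":0,"ry":0,"rz":0},{"hand":0,"dx":0,"dy":0,"dz":-7,"rx":0,"ry":0,"rz":0},{"hand":0,"dx":0,"dy":0,"dz":-7,"rx":0,"ry":0,"rz":0},{"hand":0,"dx":0,"dy":0,"dz":-5,"rx":0,"ry":0,"rz":0},{"hand":0,"dx":0,"dy":0,"dz":-3,"rx":0,"ry":0,"rz":0}]'; python3 lvl.py w16.png
python3 - <<'E'
from m import *
s=arm.read_state();Rm=Ro.from_quat(s['ee_rot']).as_matrix()
yaw0=.066;y1=np.pi/2+.131;N=80;P0=np.array([497.2,-70.1]);P1=np.array([487.2,99.1])
w=np.ones(N);w[:5]=[.1,.3,.5,.7,.9];w[-6:]=[.9,.75,.6,.4,.25,.1];w/=w.sum();f=np.r_[0,np.cumsum(w)]
# rotate and move alike
for i in range(0,N,5):
    a=[]
    for j in range(i,i+5):
        th=yaw0+(y1-yaw0)*f[j];dp=(P1-P0)*(f[j+1]-f[j])
        tx=-np.array([np.cos(th),np.sin(th)]);ty=np.array([-np.sin(th),np.cos(th)])
        a.append((round(dp@tx,2),round(dp@ty,2),round(-(y1-yaw0)*(f[j+1]-f[j]),4)))
    print(i//5,a)
E
```

```text
clock: 11.9
position: [497.4, -70.1, 48.1]
ee_rot: [-0.033, 0.999, 0.0, 0.0]
contact_force: [0.5, 0.2, -1.8]
gripper_width: 12.9
clock: 12.32
position: [497.2, -70.1, 83.0]
ee_rot: [-0.033, 0.999, 0.0, 0.0]
contact_force: [-0.1, 0.0, -1.9]
gripper_width: 13.7
clock: 12.73
position: [497.6, -70.1, 112.1]
ee_rot: [-0.033, 0.999, 0.0, 0.001]
contact_force: [-0.2, -0.1, -2.4]
gripper_width: 13.7
t 12.7333 P [497.6 -70.1 112.1] yaw 0.0661 w 13.7 F [-0.2 -0.1 -2.4] zax [ 1.1e-03  1.0e-04 -1.0e+00]
rim c(tool-level) [84.1  0.2 59.1] slope x,y deg [ 0.25 -0.66] rim z world 129.4 2655
dish centre world [581.5 -64.3 112.2]
ball rel dish centre [0.9 0.7] z 127.1 1688
0 [(np.float64(-0.0), np.float64(0.23), np.float64(-0.0022)), (np.float64(-0.01), np.float64(0.68), np.float64(-0.0066)), (np.float64(-0.02), np.float64(1.14), np.float64(-0.011)), (np.float64(-0.04), np.float64(1.59), np.float64(-0.0154)), (np.float64(-0.09), np.float64(2.05), np.float64(-0.0198))]
1 [(np.float64(-0.14), np.float64(2.27), np.float64(-0.022)), (np.float64(-0.19), np.float64(2.27), np.float64(-0.022)), (np.float64(-
[... 3641 characters left out ...]
t64(0.29), np.float64(-0.022)), (np.float64(-2.26), np.float64(0.24), np.float64(-0.022))]
14 [(np.float64(-2.27), np.float64(0.19), np.float64(-0.022)), (np.float64(-2.27), np.float64(0.14), np.float64(-0.022)), (np.float64(-2.27), np.float64(0.09), np.float64(-0.022)), (np.float64(-2.27), np.float64(0.04), np.float64(-0.022)), (np.float64(-2.05), np.float64(-0.01), np.float64(-0.0198))]
15 [(np.float64(-1.71), np.float64(-0.04), np.float64(-0.0165)), (np.float64(-1.36), np.float64(-0.06), np.float64(-0.0132)), (np.float64(-0.91), np.float64(-0.05), np.float64(-0.0088)), (np.float64(-0.57), np.float64(-0.04), np.float64(-0.0055)), (np.float64(-0.23), np.float64(-0.02), np.float64(-0.0022))]
```

View pics/w16.png

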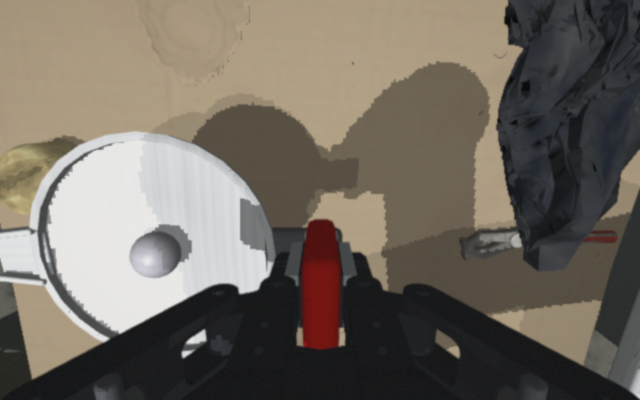

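```bash
python3 -m jog '[{"hand":0,"dx":0,"dy":0.2,"dz":0,"rx":0,"ry":0,"rz":-0.002},{"hand":0,"dx":0,"dy":0.7,"dz":0,"rx":0,"ry":0,"rz":-0.007},{"hand":0,"dx":0,"dy":1.1,"dz":0,"rx":0,"ry":0,"rz":-0.011},{"hand":0,"dx":-0.1,"dy":1.6,"dz":0,"rx":0,"ry":0,"rz":-0.015},{"hand":0,"dx":-0.1,"dy":2.1,"dz":0,"rx":0,"ry":0,"rz":-0.02}]'
python3 -m jog '[{"hand":0,"dx":-0.2,"dy":2.3,"dz":0,"rx":0,"ry":0,"rz":-0.022},{"hand":0,"dx":-0.2,"dy":2.3,"dz":0,"rx":0,"ry":0,"rz":-0.022},{"hand":0,"dx":-0.2,"dy":2.3,"dz":0,"rx":0,"ry":0,"rz":-0.022},{"hand":0,"dx":-0.3,"dy":2.3,"dz":0,"rx":0,"ry":0,"rz":-0.022},{"hand":0,"dx":-0.3,"dy":2.2,"dz":0,"rx":0,"ry":0,"rz":-0.022}]'
python3 -m jog '[{"hand":0,"dx":-0.4,"dy":2.2,"dz":0,"rx":0,"ry":0,"rz":-0.022},{"hand":0,"dx":-0.4,"dy":2.2,"dz":0,"rx":0,"ry":0,"rz":-0.022},{"hand":0,"dx":-0.5,"dy":2.2,"dz":0,"rx":0,"ry":0,"rz":-0.022},{"hand":0,"dx":-0.5,"dy":2.2,"dz":0,"rx":0,"ry":0,"rz":-0.022},{"hand":0,"dx":-0.6,"dy":2.2,"dz":0,"rx":0,"ry":0,"rz":-0.022}]'
python3 -m jog '[{"hand":0,"dx":-0.6,"dy":2.2,"dz":0,"rx":0,"ry":0,"rz":-0.022},{"hand":0,"dx":-0.7,"dy":2.2,"dz":0,"rx":0,"ry":0,"rz":-0.022},{"hand":0,"dx":-0.7,"dy":2.2,"dz":0,"rx":0,"ry":0,"rz":-0.022},{"hand":0,"dx":-0.8,"dy":2.1,"dz":0,"rx":0,"ry":0,"rz":-0.022},{"hand":0,"dx":-0.8,"dy":2.1,"dz":0,"rx":0,"ry":0,"rz":-0.022}]'
python3 lvl.py
```

```text
clock: 13.2
position: [496.7, -64.3, 110.9]
ee_rot: [-0.061, 0.998, -0.0, -0.0]
contact_force: [-0.0, 0.7, -1.9]
gripper_width: 13.4
clock: 13.62
position: [496.2, -52.7, 111.2]
ee_rot: [-0.116, 0.993, 0.0, 0.0]
contact_force: [0.6, -0.9, -2.0]
gripper_width: 13.4
clock: 14.03
position: [495.5, -41.5, 111.2]
ee_rot: [-0.171, 0.985, 0.0, 0.0]
contact_force: [-0.4, -0.8, -2.5]
gripper_width: 13.7
clock: 14.45
position: [494.8, -30.1, 111.2]
ee_rot: [-0.225, 0.974, 0.0, 0.0]
contact_force: [-0.5, 0.2, -2.4]
gripper_width: 13.5
t 14.45 P [494.8 -30.1 111.2] yaw 0.4532 w 13.5 F [-0.5  0.2 -2.4] zax [ 0.  0. -1.]
rim c(tool-level) [84.1  0.2 59.1] slope x,y deg [ 0.21 -0.58] rim z world 128.5 2645
dish centre world [570.3   6.9 111.2]
ball rel dish centre [1.  0.6] z 126.2 1686
```

Smooth, and the ball has stayed put. I'll continue the turn.

```bash

python3 -m jog '[{"hand":0,"dx":-0.9,"dy":2.1,"dz":0,"rx":0,"ry":0,"rz":-0.022},{"hand":0,"dx":-0.9,"dy":2.1,"dz":0,"rx":0,"ry":0,"rz":-0.022},{"hand":0,"dx":-1,"dy":2.1,"dz":0,"rx":0,"ry":0,"rz":-0.022},{"hand":0,"dx":-1,"dy":2,"dz":0,"rx":0,"ry":0,"rz":-0.022},{"hand":0,"dx":-1,"dy":2,"dz":0,"rx":0,"ry":0,"rz":-0.022}]'
python3 -m jog '[{"hand":0,"dx":-1.1,"dy":2,"dz":0,"rx":0,"ry":0,"rz":-0.022},{"hand":0,"dx":-1.1,"dy":2,"dz":0,"rx":0,"ry":0,"rz":-0.022},{"hand":0,"dx":-1.2,"dy":1.9,"dz":0,"rx":0,"ry":0,"rz":-0.022},{"hand":0,"dx":-1.2,"dy":1.9,"dz":0,"rx":0,"ry":0,"rz":-0.022},{"hand":0,"dx":-1.3,"dy":1.9,"dz":0,"rx":0,"ry":0,"rz":-0.022}]'
python3 -m jog '[{"hand":0,"dx":-1.3,"dy":1.9,"dz":0,"rx":0,"ry":0,"rz":-0.022},{"hand":0,"dx":-1.4,"dy":1.8,"dz":0,"rx":0,"ry":0,"rz":-0.022},{"hand":0,"dx":-1.4,"dy":1.8,"dz":0,"rx":0,"ry":0,"rz":-0.022},{"hand":0,"dx":-1.4,"dy":1.8,"dz":0,"rx":0,"ry":0,"rz":-0.022},{"hand":0,"dx":-1.5,"dy":1.7,"dz":0,"rx":0,"ry":0,"rz":-0.022}]'
python3 -m jog '[{"hand":0,"dx":-1.5,"dy":1.7,"dz":0,"rx":0,"ry":0,"rz":-0.022},{"hand":0,"dx":-1.5,"dy":1.7,"dz":0,"rx":0,"ry":0,"rz":-0.022},{"hand":0,"dx":-1.6,"dy":1.6,"dz":0,"rx":0,"ry":0,"rz":-0.022},{"hand":0,"dx":-1.6,"dy":1.6,"dz":0,"rx":0,"ry":0,"rz":-0.022},{"hand":0,"dx":-1.6,"dy":1.6,"dz":0,"rx":0,"ry":0,"rz":-0.022}]'
python3 -m jog '[{"hand":0,"dx":-1.7,"dy":1.5,"dz":0,"rx":0,"ry":0,"rz":-0.022},{"hand":0,"dx":-1.7,"dy":1.5,"dz":0,"rx":0,"ry":0,"rz":-0.022},{"hand":0,"dx":-1.7,"dy":1.5,"dz":0,"rx":0,"ry":0,"rz":-0.022},{"hand":0,"dx":-1.8,"dy":1.4,"dz":0,"rx":0,"ry":0,"rz":-0.022},{"hand":0,"dx":-1.8,"dy":1.4,"dz":0,"rx":0,"ry":0,"rz":-0.022}]'
python3 -m jog '[{"hand":0,"dx":-1.8,"dy":1.3,"dz":0,"rx":0,"ry":0,"rz":-0.022},{"hand":0,"dx":-1.9,"dy":1.3,"dz":0,"rx":0,"ry":0,"rz":-0.022},{"hand":0,"dx":-1.9,"dy":1.3,"dz":0,"rx":0,"ry":0,"rz":-0.022},{"hand":0,"dx":-1.9,"dy":1.2,"dz":0,"rx":0,"ry":0,"rz":-0.022},{"hand":0,"dx":-1.9,"dy":1.2,"dz":0,"rx":0,"ry":0,"rz":-0.022}]'
python3 lvl.py w17.png
```

```text
clock: 14.92
position: [494.2, -18.8, 111.2]
ee_rot: [-0.278, 0.961, -0.0, 0.0]
contact_force: [0.3, -0.9, -2.3]
gripper_width: 13.2
clock: 15.33
position: [493.5, -7.5, 111.2]
ee_rot: [-0.33, 0.944, -0.0, 0.0]
contact_force: [0.3, -0.2, -2.3]
gripper_width: 13.1
clock: 15.75
position: [492.9, 3.9, 111.2]
ee_rot: [-0.382, 0.924, 0.0, -0.0]
contact_force: [-0.1, -0.0, -1.6]
gripper_width: 13.3
clock: 16.17
position: [492.2, 15.2, 111.2]
ee_rot: [-0.432, 0.902, 0.0, 0.0]
contact_force: [0.3, 0.7, -2.1]
gripper_width: 13.3
clock: 16.58
position: [491.5, 26.6, 111.2]
ee_rot: [-0.481, 0.877, -0.0, 0.0]
contact_force: [0.4, -0.6, -1.3]
gripper_width: 13.3
clock: 17.0
position: [490.7, 37.8, 111.2]
ee_rot: [-0.528, 0.849, -0.0, 0.0]
contact_force: [-0.5, -0.0, -1.9]
gripper_width: 13.6
t 17.0 P [490.7  37.8 111.2] yaw 1.1132 w 13.6 F [-0.5 -0.  -1.9] zax [ 0. -0. -1.]
rim c(tool-level) [84.   0.2 59.1] slope x,y deg [ 0.23 -0.54] rim z world 128.6 2633
dish centre world [527.7 113.3 111.2]
ball rel dish centre [0.9 0.6] z 126.2 1689
```

View pics/w17.png

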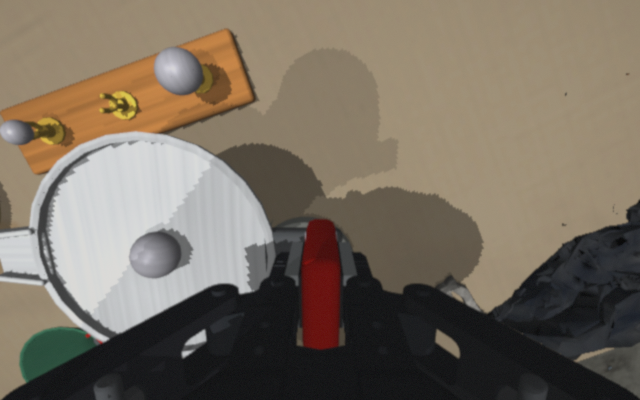

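```bash

python3 -m jog '[{"hand":0,"dx":-2,"dy":1.1,"dz":0,"rx":0,"ry":0,"rz":-0.022},{"hand":0,"dx":-2,"dy":1.1,"dz":0,"rx":0,"ry":0,"rz":-0.022},{"hand":0,"dx":-2,"dy":1,"dz":0,"rx":0,"ry":0,"rz":-0.022},{"hand":0,"dx":-2,"dy":1,"dz":0,"rx":0,"ry":0,"rz":-0.022},{"hand":0,"dx":-2.1,"dy":1,"dz":0,"rx":0,"ry":0,"rz":-0.022}]'
python3 -m jog '[{"hand":0,"dx":-2.1,"dy":0.9,"dz":0,"rx":0,"ry":0,"rz":-0.022},{"hand":0,"dx":-2.1,"dy":0.9,"dz":0,"rx":0,"ry":0,"rz":-0.022},{"hand":0,"dx":-2.1,"dy":0.8,"dz":0,"rx":0,"ry":0,"rz":-0.022},{"hand":0,"dx":-2.1,"dy":0.8,"dz":0,"rx":0,"ry":0,"rz":-0.022},{"hand":0,"dx":-2.2,"dy":0.7,"dz":0,"rx":0,"ry":0,"rz":-0.022}]'
python3 -m jog '[{"hand":0,"dx":-2.2,"dy":0.7,"dz":0,"rx":0,"ry":0,"rz":-0.022},{"hand":0,"dx":-2.2,"dy":0.6,"dz":0,"rx":0,"ry":0,"rz":-0.022},{"hand":0,"dx":-2.2,"dy":0.6,"dz":0,"rx":0,"ry":0,"rz":-0.022},{"hand":0,"dx":-2.2,"dy":0.5,"dz":0,"rx":0,"ry":0,"rz":-0.022},{"hand":0,"dx":-2.2,"dy":0.5,"dz":0,"rx":0,"ry":0,"rz":-0.022}]'
python3 -m jog '[{"hand":0,"dx":-2.2,"dy":0.4,"dz":0,"rx":0,"ry":0,"rz":-0.022},{"hand":0,"dx":-2.2,"dy":0.4,"dz":0,"rx":0,"ry":0,"rz":-0.022},{"hand":0,"dx":-2.2,"dy":0.3,"dz":0,"rx":0,"ry":0,"rz":-0.022},{"hand":0,"dx":-2.3,"dy":0.3,"dz":0,"rx":0,"ry":0,"rz":-0.022},{"hand":0,"dx":-2.3,"dy":0.2,"dz":0,"rx":0,"ry":0,"rz":-0.022}]'
python3 -m jog '[{"hand":0,"dx":-2.3,"dy":0.2,"dz":0,"rx":0,"ry":0,"rz":-0.022},{"hand":0,"dx":-2.3,"dy":0.1,"dz":0,"rx":0,"ry":0,"rz":-0.022},{"hand":0,"dx":-2.3,"dy":0.1,"dz":0,"rx":0,"ry":0,"rz":-0.022},{"hand":0,"dx":-2.3,"dy":0,"dz":0,"rx":0,"ry":0,"rz":-0.022},{"hand":0,"dx":-2,"dy":0,"dz":0,"rx":0,"ry":0,"rz":-0.02}]'
python3 -m jog '[{"hand":0,"dx":-1.7,"dy":0,"dz":0,"rx":0,"ry":0,"rz":-0.016},{"hand":0,"dx":-1.4,"dy":-0.1,"dz":0,"rx":0,"ry":0,"rz":-0.013},{"hand":0,"dx":-0.9,"dy":0,"dz":0,"rx":0,"ry":0,"rz":-0.009},{"hand":0,"dx":-0.6,"dy":0,"dz":0,"rx":0,"ry":0,"rz":-0.006},{"hand":0,"dx":-0.2,"dy":0,"dz":0,"rx":0,"ry":0,"rz":-0.002}]'
python3 lvl.py w18.png
python3 - <<'E'
from m import *
for n in('side','scene'):
    d=dict(arm.get_image(n));pickle.dump(d,open(n+'2.pkl','wb'));save(d['img'],n+'2.png',(250,200,450,370) if n=='side' else (160,90,360,240),4)
E
```

```text
clock: 17.47
position: [490.0, 49.2, 111.2]
ee_rot: [-0.574, 0.819, 0.0, -0.0]
contact_force: [0.0, 0.0, -2.3]
gripper_width: 13.4
clock: 17.88
position: [489.3, 60.5, 111.2]
ee_rot: [-0.618, 0.786, -0.0, 0.0]
contact_force: [0.7, 0.2, -1.1]
gripper_width: 13.4
clock: 18.3
position: [488.6, 71.9, 111.2]
ee_rot: [-0.661, 0.751, -0.0, 0.0]
contact_force: [0.8, -0.8, -1.1]
gripper_width: 13.4
clock: 18.72
position: [487.9, 83.2, 111.2]
ee_rot: [-0.701, 0.713, 0.0, -0.0]
contact_force: [-0.5, -0.6, -1.4]
gripper_width: 13.6
clock: 19.13
position: [487.3, 94.4, 111.2]
ee_rot: [0.738, -0.674, 0.0, -0.0]
contact_force: [-1.0, 0.3, -0.9]
gripper_width: 13.4
clock: 19.55
position: [486.9, 99.0, 111.2]
ee_rot: [0.753, -0.658, -0.0, 0.0]
contact_force: [0.2, -0.9, -1.2]
gripper_width: 13.7
t 19.55 P [486.9  99.  111.2] yaw 1.7055 w 13.7 F [ 0.2 -0.9 -1.2] zax [-0.e+00 -1.e-04 -1.e+00]
rim c(tool-level) [83.9  0.2 59.1] slope x,y deg [ 0.28 -0.58] rim z world 128.6 2612
dish centre world [475.4 182.2 111.2]
ball rel dish centre [0.8 0.7] z 126.3 1691
```

View pics/w18.png

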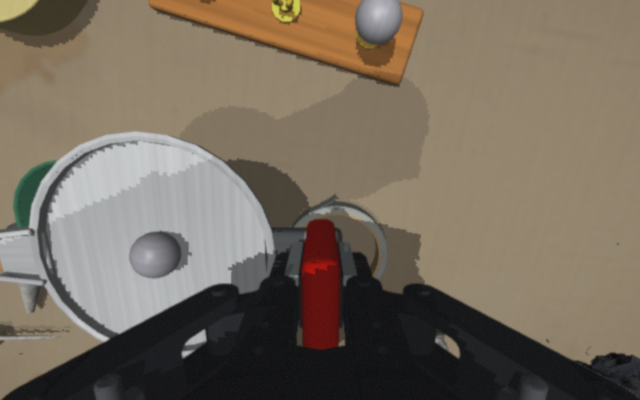

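View pics/side2.png

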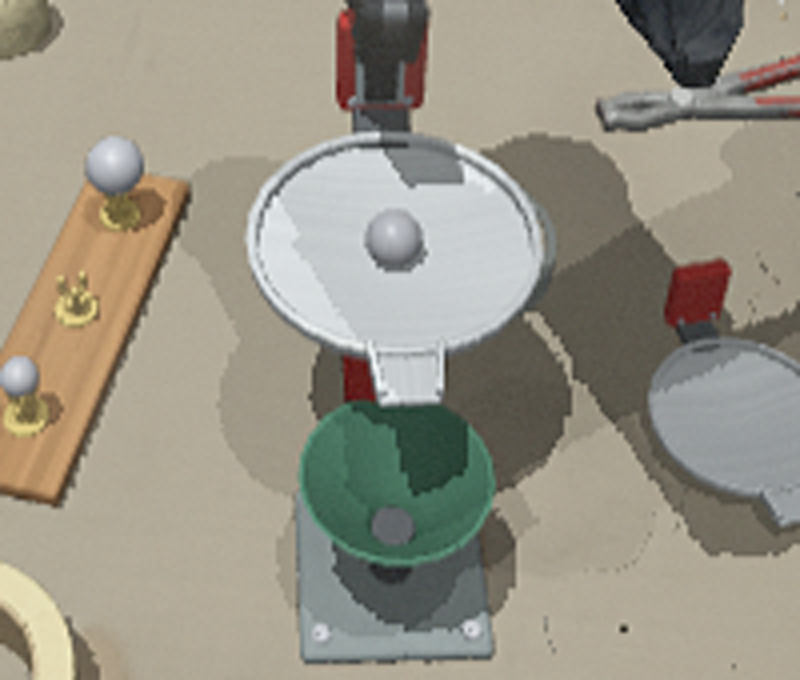

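View pics/scene2.png

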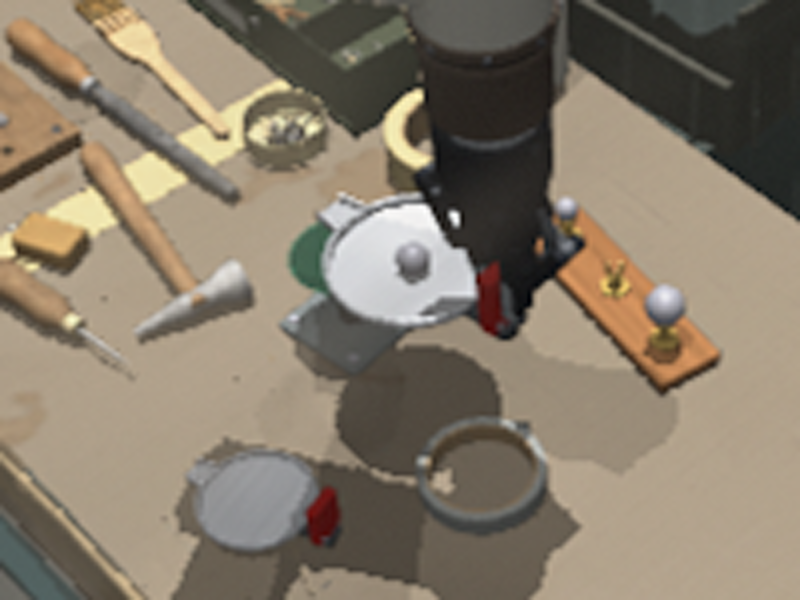

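```bash
cat > fin.py <<'E'
from m import *
def ana(n,zr,du=0):
    d=dict(arm.get_image(n)) if du else pickle.load(open(n+'2.pkl','rb'))
    W=cloud(d);x,y,z=W[...,0],W[...,1],W[...,2]
    I=d['img'].astype(int)
    r=np.hypot(x-476,y-183);m=(r<68)&(r>50)&(z>zr-3)&(z<zr+3)
    c=circ(W[m]);print(n,'dish rim',c.round(1),m.sum(),'z',np.median(z[m]).round(1))
    q=W[m];q=q[abs(np.hypot(q[:,0]-c[0],q[:,1]-c[1])-60.5)<2]
    A=np.c_[q[:,0]-c[0],q[:,1]-c[1],np.ones(len(q))];co,*_=np.linalg.lstsq(A,q[:,2],rcond=None);print(' slope deg',np.degrees(co[:2]).round(2))
    u=np.array([-np.sin(.131),np.cos(.131)]);v=np.array([np.cos(.131),np.sin(.131)])
    D=W[...,:2]-c[:2];a=D@u;b=D@v
    s=(a>66)&(a<92)&(abs(b)<22)&(z>zr-16)&(z<zr+6)
    if s.sum()>20:
        for lo in range(66,90,3):
            k=s&(a>=lo)&(a<lo+3)
            if k.sum():print('  a',lo,k.sum(),'b',np.percentile(b[k],[2,50,98]).round(1),'z',np.percentile(z[k],[2,50,98]).round(1))
    g=(I[...,1]>I[...,0]+25)&(np.hypot(x-465,y-262)<60)&(z>68)&(z<84)
    if g.sum()>20: print(' fun',circ(W[g]).round(1),g.sum())
    b=(r<30)&(z>zr-4)&(z<zr+14);p=W[b]
    if b.sum()>20:
        f=least_squares(lambda t:np.linalg.norm(p-t,axis=1)-12,[c[0],c[1],zr-4],loss='soft_l1').x;print(' ball-c',(f[:2]-c[:2]).round(1),f[2].round(1))
    return d
if __name__=='__main__':
    ana('side',128.6);ana('scene',128.6)
    d=pickle.load(open('side2.pkl','rb'))
    for c in [(382,403),(442,402),(370,343),(445,345)]:
        u,v=250+c[0]/4-.4,200+c[1]/4-.4;print(planepx(d,u,v,125.8).round(1),px2w(d,u,v-1.5).round(1))
E
python3 fin.py
```

```text
side dish rim [473.4 183.3  59.9] 542 z 127.8
 slope deg [0.04 0.03]
  a 66 26 b [-12.5  -1.1  13. ] z [123.3 125.3 130.9]
  a 69 27 b [-12.9  -2.5  13.1] z [123.4 125.5 130.3]
  a 72 29 b [-11.7   2.4  13.2] z [124.  125.3 130.6]
  a 75 29 b [-12.2  -0.3  12. ] z [122.9 125.  131.3]
  a 78 44 b [-12.1  -0.2  12.1] z [121.2 124.9 130. ]
  a 81 8 b [-10.5  -5.2   6. ] z [123.5 124.8 126.7]
 fun [466.1 263.6  35.9] 434
 ball-c [ 0.1 -0.8] 125.2
scene dish rim [473.5 179.6  60. ] 97 z 127.9
 slope deg [ 0.56 -0.54]
  a 66 9 b [-11.5  -2.8  12.8] z [122.1 124.5 129.8]
  a 69 7 b [-11.4   4.5  14. ] z [120.4 124.6 128.7]
  a 72 9 b [-14.3   2.7  11.6] z [120.7 129.6 133.4]
  a 75 7 b [-10.5   4.8  10.9] z [116.9 122.7 125.8]
  a 78 8 b [-10.5   2.2  13.7] z [123.  124.5 127.4]
  a 81 2 b [ 4.   7.7 11.3] z [122.1 125.5 128.9]
  a 84 2 b [-1.6  4.2 10. ] z [119.3 120.  120.8]
 fun [464.3 259.9  34.6] 39
 ball-c [0.3 1.1] 124.1
[473.1 266.9 125.8] [473.3 261.7 122.5]
[450.6 264.1 125.8] [450.7 260.7 125. ]
[479.5 239.1 125.8] [479.9 232.2 120.8]
[450.3 237.1 125.8] [450.2 230.6 121.4]
```

```bash

python3 -m jog '[{"hand":0,"dx":-0.1,"dy":-0.3,"dz":0.5,"rx":0,"ry":0,"rz":0},{"hand":0,"dx":-0.1,"dy":-0.4,"dz":1,"rx":0,"ry":0,"rz":0},{"hand":0,"dx":-0.1,"dy":-0.4,"dz":1.5,"rx":0,"ry":0,"rz":0.002},{"hand":0,"dx":-0.1,"dy":-0.4,"dz":2,"rx":0,"ry":0,"rz":0.002},{"hand":0,"dx":-0.1,"dy":-0.4,"dz":2,"rx":0,"ry":0,"rz":0}]'
python3 -m jog '[{"hand":0,"dx":-0.1,"dy":-0.2,"dz":2,"rx":0,"ry":0,"rz":0},{"hand":0,"dx":0,"dy":0,"dz":2,"rx":0,"ry":0,"rz":0},{"hand":0,"dx":0,"dy":0,"dz":2,"rx":0,"ry":0,"rz":0},{"hand":0,"dx":0,"dy":0,"dz":1.5,"rx":0,"ry":0,"rz":0},{"hand":0,"dx":0,"dy":0,"dz":1,"rx":0,"ry":0,"rz":0}]'
python3 -m jog '[{"hand":0,"dx":0,"dy":0,"dz":0.5,"rx":0,"ry":0,"rz":0},{"hand":0,"dx":0,"dy":0,"dz":0,"rx":0,"ry":0,"rz":0},{"hand":0,"dx":0,"dy":0,"dz":0,"rx":0,"ry":0,"rz":0},{"hand":0,"dx":0,"dy":0,"dz":0,"rx":0,"ry":0,"rz":0},{"hand":0,"dx":0,"dy":0,"dz":0,"rx":0,"ry":0,"rz":0}]'
python3 lvl.py w19.png
python3 - <<'E'
from fin import *
for n in('side','scene'):
    d=ana(n,113.6,1);pickle.dump(d,open(n+'3.pkl','wb'));save(d['img'],n+'3.png',(250,200,450,370) if n=='side' else (200,120,310,200),4 if n=='side' else 7)
E
```

```text
clock: 20.12
position: [488.8, 99.7, 104.0]
ee_rot: [0.752, -0.66, -0.0, 0.0]
contact_force: [0.3, 0.1, -1.4]
gripper_width: 13.3
clock: 20.53
position: [488.8, 99.8, 95.4]
ee_rot: [0.752, -0.66, -0.0, 0.0]
contact_force: [0.7, 0.5, -2.1]
gripper_width: 12.9
clock: 20.95
position: [489.0, 99.9, 95.3]
ee_rot: [0.752, -0.66, 0.0, -0.0]
contact_force: [-0.2, -0.4, -1.4]
gripper_width: 13.3
t 20.95 P [489.   99.9  95.3] yaw 1.701 w 13.3 F [-0.2 -0.4 -1.4] zax [ 2.e-04  1.e-04 -1.e+00]
rim c(tool-level) [83.9  0.2 59.1] slope x,y deg [ 0.24 -0.55] rim z world 112.8 2599
dish centre world [477.9 183.1  95.3]
ball rel dish centre [0.9 0.7] z 110.4 1686
side dish rim [475.9 184.   59.8] 447 z 112.1
 slope deg [0.07 0.17]
  a 66 28 b [-13.4  -0.3  13. ] z [107.3 109.5 115. ]
  a 69 26 b [-12.4  -1.7  13.3] z [107.5 109.2 114.8]
  a 72 35 b [-13.    0.9  13.4] z [107.7 109.8 114.9]
  a 75 25 b [-12.   -0.4  12.1] z [107.1 109.  114.7]
  a 78 40 b [-12.4   0.5  12.3] z [105.8 109.  115.1]
  a 81 12 b [-7.1  1.4 10.7] z [106.5 107.7 109.9]
 fun [466.1 263.2  36. ] 411
 ball-c [-0.1 -0.8] 109.2
scene dish rim [474.8 181.   59.8] 85 z 112.3
 slope deg [-1.18 -0.22]
  a 66 9 b [-12.4   3.5  15.4] z [107.7 110.2 116.1]
  a 69 6 b [-11.    6.6  11.8] z [105.9 109.3 113.9]
  a 72 6 b [-10.6  -3.7  12.3] z [105.6 111.1 114.4]
  a 75 8 b [-11.9   6.   14.4] z [103.4 108.6 114.2]
  a 78 7 b [-8.3  2.1 12.6] z [107.  107.9 110.8]
  a 81 3 b [ 0.4  5.  12.3] z [107.  107.2 109.8]
 fun [469.5 257.2  39. ] 40
 ball-c [1.4 0.2] 108.4
```

View pics/side3.png

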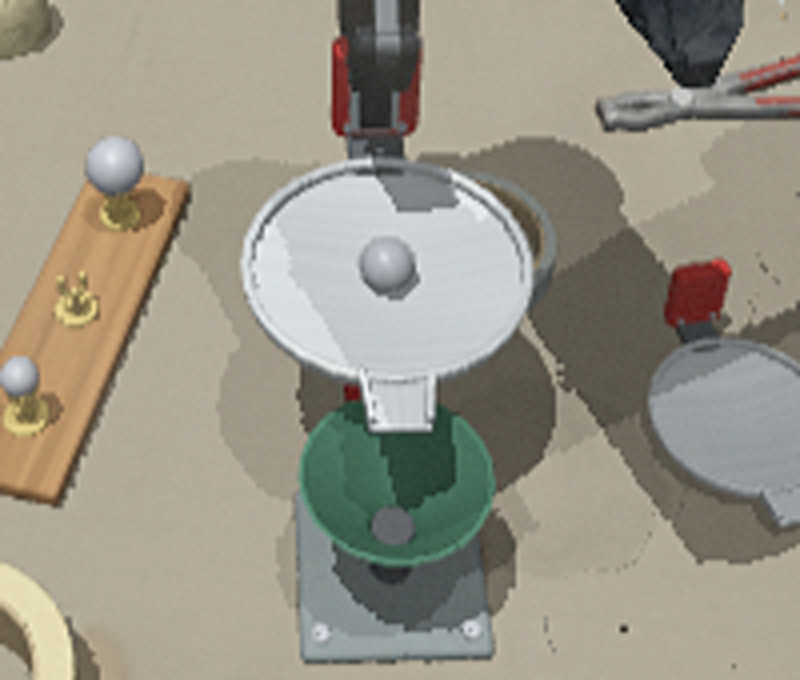

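View pics/scene3.png

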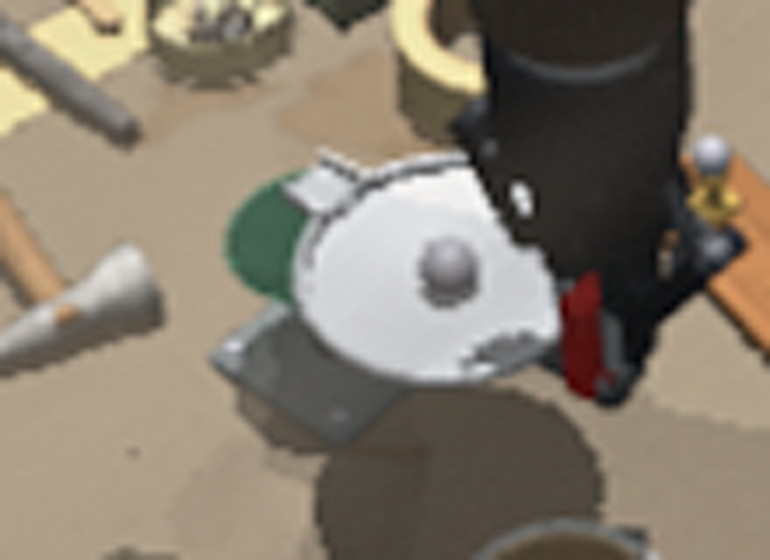

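```bash

python3 -m jog '[{"hand":0,"dx":0,"dy":0,"dz":0.5,"rx":0,"ry":0,"rz":0},{"hand":0,"dx":0,"dy":0,"dz":1,"rx":0,"ry":0,"rz":0},{"hand":0,"dx":0,"dy":0,"dz":1.5,"rx":0,"ry":0,"rz":0},{"hand":0,"dx":0,"dy":0,"dz":1.5,"rx":0,"ry":0,"rz":0},{"hand":0,"dx":0,"dy":0,"dz":0.7,"rx":0,"ry":0,"rz":0}]'
python3 -m jog '[{"hand":0,"dx":0,"dy":0,"dz":0,"rx":0,"ry":0,"rz":0},{"hand":0,"dx":0,"dy":0,"dz":0,"rx":0,"ry":0,"rz":0},{"hand":0,"dx":0,"dy":0,"dz":0,"rx":0,"ry":0,"rz":0},{"hand":0,"dx":0,"dy":0,"dz":0,"rx":0,"ry":0,"rz":0},{"hand":0,"dx":0,"dy":0,"dz":0,"rx":0,"ry":0,"rz":0}]'
python3 -m jog '[{"hand":0,"dx":0,"dy":0,"dz":0,"rx":0,"ry":0,"rz":0},{"hand":0,"dx":0,"dy":0,"dz":0,"rx":0,"ry":0,"rz":0},{"hand":0,"dx":0,"dy":0,"dz":0,"rx":0,"ry":0,"rz":0},{"hand":0,"dx":0,"dy":0,"dz":0,"rx":0,"ry":0,"rz":0},{"hand":0,"dx":0,"dy":0,"dz":0,"rx":0,"ry":0,"rz":0}]'
python3 lvl.py w20.png
python3 - <<'E'
from fin import *
d=ana('side',108.6,1);save(d['img'],'side4.png',(250,200,450,370),4)
print(arm.read_state()['joint_vel'].round(4),arm.read_state()['wrist_torque'])
E
```

```text
clock: 21.52
position: [488.7, 99.7, 89.7]
ee_rot: [0.752, -0.66, -0.0, 0.0]
contact_force: [0.6, 0.3, -1.8]
gripper_width: 13.4
clock: 21.93
position: [489.0, 99.9, 90.1]
ee_rot: [0.752, -0.66, 0.0, -0.0]
contact_force: [0.3, 0.1, -1.7]
gripper_width: 13.2
clock: 22.35
position: [488.9, 99.8, 90.0]
ee_rot: [0.752, -0.66, -0.0, 0.0]
contact_force: [0.4, -0.5, -1.6]
gripper_width: 13.1
t 22.35 P [488.9  99.8  90. ] yaw 1.701 w 13.1 F [ 0.4 -0.5 -1.6] zax [-0. -0. -1.]
rim c(tool-level) [84.   0.2 59.1] slope x,y deg [ 0.2  -0.49] rim z world 107.5 2682
dish centre world [477.8 183.   90. ]
ball rel dish centre [0.9 0.7] z 105.1 1694
side dish rim [475.8 184.   59.8] 422 z 106.9
 slope deg [0.06 0.13]
  a 66 33 b [-13.6   1.9  14.5] z [102.2 104.  109.5]
  a 69 26 b [-12.1  -0.3  11.7] z [102.3 103.5 109.2]
  a 72 31 b [-13.1  -2.3  13.4] z [101.7 104.6 110.1]
  a 75 27 b [-12.8  -0.5  12. ] z [102.1 104.1 109. ]
  a 78 42 b [-11.1   1.2  12.2] z [100.4 103.7 109.8]
  a 81 11 b [-8.1 -0.1  7.4] z [101.3 104.  104.9]
 fun [466.2 263.3  36. ] 402
 ball-c [ 0.1 -0.9] 103.8
[ 0.0001  0.0016  0.0006 -0.0002  0.0005  0.0012] [-0.1023256  -0.01297602 -0.02532   ]
```

View pics/side4.png

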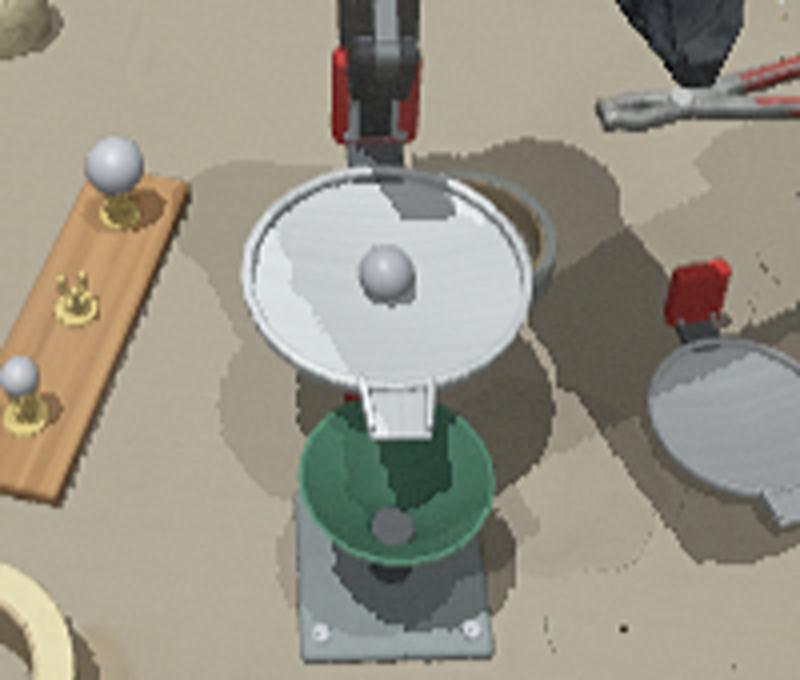

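```bash
python3 -c "
from bench import arm
print(arm.job_done())"
```

```text
the job is handed in; nothing more can be done
None
```

I laid the middle ball in the larger spouted dish, lifted the dish by its red grip and turned it a quarter turn over about 7 s. I handed the job in after about 22 s with the dish held still over the funnel's red lip.

**Last checks**
- **Ball:** it rests within about 1 mm of the dish centre.
- **Level:** the rim slope is about 0.1° by the side camera. The wrist camera reads 0.5°, a reading it gave steadily throughout.
- **Spout:** the tip is within about 1 mm of the mouth centre by the side camera. The last scene-camera check, made 5 mm higher, also agreed to about 1 mm. The spout lines up with the lip to within about 0.5°.
- **Height:** the dish underside is about 88–89 mm up, so it clears the lip by about 5 mm. That puts the spout tip about 30 mm above the mouth.
- **Forces:** the contact reading shows only the dish's weight.
- **Other things on the bench:** the other two balls are still on their stands, and nothing else was touched.

**What disagreed or went wrong**
- **Fingertips:** they really sit about 30 mm behind the stated tool point. My first close on the ball missed above it without touching. I corrected the depth from the cameras.
- **Cameras:** absolute positions differ by 2–4 mm between cameras, so I did the final alignment by comparing dish and funnel in the same image.
- **Releasing the ball:** the force briefly read 7 N, and the dish did not move.

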